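# Pack a music box bedplate tight against its alignment punch

### The arm

A 6-joint arm with a two-finger parallel gripper is mounted at the origin on the work surface. World frame = base frame: x ahead of the robot, y to its left, z up, the work surface at z = 0. Lengths are in mm, angles in rad, forces in N, time in s.
With the tool pointing down it reaches from about 400 to 825 mm from the base axis. Payload 7 kg.
Tool frame: the origin (TCP) lies between the finger pads; the fingertips stand 8 mm ahead of it and the grasp point (between the pads) lies 11 mm behind it; z points along the fingers, y is the line along which they close (so a half turn about z gives the same grasp; the last joint's range is limited). The gripper opens to 88 mm and grips with 3 to 60 N. Pads are 19 mm wide; open, the fingers measure 130 mm over their backs; the gripper's body (78 mm by 193 mm) begins 47 mm behind the grasp point.
Start: joints at [-0.948, 0.359, 0.012, 0, -1.224, -0.288], TCP at [221.765, -637.507, 234.561] pointing down, gripper open.
Joint ranges: [-3.07, 3.07], [-1.43, 2.12], [-1.02, 1.25], [-3.03, 1.67], [-3.05, -0], [-3.03, 3.03]. Speed limits (rad/s): [2.39, 2.39, 3.01, 3.14, 3.14, 3.14].

### API

Orientations are given as a unit quaternion [x, y, z, w].
In Python, from station import bot gives the robot as it stands.
- The arm moves only by the shell command python3 -m inch 'ROWS'. ROWS is JSON, a list of rows, each an object of numbers: "tx", "ty", "tz": the shift along the tool's x, y, z in mm; "roll": the turn about the tool's z in rad; "grip": the opening, from 0 (shut) to 1 (fully open). A call has 1 to 12 rows; each row shifts and turns the commanded pose from where the row before left it, along the tool's axes as they then stand; what a row does not reach is not made up. A row lasts 1/8 s, in which the tool goes at most 62.5 mm and 10.7 degrees, less where a joint would pass 70% of its speed; a pose out of reach is approached as far as the arm can. A call is refused whole if a number of a shift passes 62.5 or a number of a turn 0.188, either way. A call with a gripper value outside its range is refused whole. The fingers move at their own pace and stop on an object; the grip force is fixed at half the most. Time passes only in rows, so rows that do not move let the fingers close. It gives the time, the measured TCP pose, the force, the opening and the grip force at its end, in the units of the state.
- bot.get_state(): the state, without advancing time (a new reading comes with each control period).
- bot.grab_frame(name): name is "side" or "top" or "wrist"; returns the picture (480x640x3 uint8, red, green, blue); there is no depth.
- bot.calibration(name): a dict with "mtx" (3x3 intrinsics, pixels), "k1" (the pictures are not rectified: a ray, as slopes to the right and down, at radius r is drawn at 1 + k1 r^2 times it, then the intrinsics apply), "origin" and "attitude" of the camera in the world; the wrist camera has in their place "mount" (4x4, takes a point from camera to tool coordinates, whose origin is the TCP and whose axes are the flange's). Camera axes: x right, y up, looking along -z (the intrinsics and any distortion apply to the point x, -y, -z); pixel columns grow to the right and rows downward; lengths in mm; the calibration is good to about 2 mm. A picture is of the moment at which its call begins: read the wrist's pose just before it. calibration takes no time and is no camera call.
- bot.sign_off(): hands the job in; it is judged then, once.
Trained networks look in the newest picture that a camera, given by its name, has taken for a name from the list of things; names that differ only in an ending like _2 or _b are one class to them, and where a whole thing is asked for, a point or a joint stands for the part that bears it (a point fixed in the world has none). Each returns a list of dicts, best first, with "conf" (0 to 1); they miss things now and then, are a little off and sometimes report something else, mostly with a low value. They report only what shows in the picture. A call takes as long as a camera call.
- bot.cut_out(name, camera): "mask" (480x640 bool, what is visible of it).
- bot.spot_point(name, camera): "location" ([x, y, z] in mm, in world coordinates, good to about 4 mm: a listed point, or the origin of a listed thing).
The state is a dict: "clock": time; "joint_positions": joint angles; "qd": joint speeds; "joint_efforts": joint torques, N m; "eef_pos": TCP position; "tcp_rot": TCP orientation; "wrist_force": force on the tool from outside, world axes, zero at the start; "ft_torque": the same for the moment, N m; "gripper_width": opening from 0.0 (shut) to 1.0 (fully open); "finger_force": force on a finger pad.
Only numpy, scipy, OpenCV 4.12 (cv2) and the standard library are available. Lean on these libraries where they do the work, as an engineer would, in place of code of your own. Each camera call takes 0.05 s, during which the arm holds its last target. There are 200 camera calls.

### The job

First stand the pin punch through the hole in the brass bedplate and fully down into the bearer beneath, and let go of it. Then pack the gap between the bedplate's end cheek and the end wall of the walnut shell: stand brass spacers upright in it, one after another, until the wooden wedge will bite, then push the wedge down beside them until you feel the bedplate come up firmly against the punch, without forcing it, and finish still gripping the wedge and pressing it down. Leave everything else on the table where it is.

Things in the scene. Friction and masses are not known exactly. Their poses are not given: they have to be found in the camera images.
- punch: Steel pin punch standing upright in the round hole at the stand's +y end. Pin 6 mm diameter, 24 mm long, tapered nose; above it a dark knurled round body 13 mm diameter, 62 mm long, whose shoulder rests on whatever the pin goes through. 80 g. Origin at the pin's tip, z up along the punch (body from z = 24 to 86 mm).
- spacer_a: Brass spacer plate standing upright in a slot of the stand: 7 mm thick (its y), 60 mm wide (its x), 40 mm tall, and above that a gripping tab 12 mm wide (x), 7 mm thick, at one end: from x = -28 to -16 mm, up to 76 mm above the foot. 140 g. Origin at the centre of its underside, z up. The two spacers' tabs are staggered so that both can be handled when they stand face to face.
- spacer_b: The other brass spacer plate, as spacer_a but with its tab at the other end (x = +16 to +28 mm). One spacer or both will be wanted, according to the gap.
- wedge: Orange-brown wooden wedge, thin end down in the stand, 26 mm wide (x), 84 tall, 40 g. Origin: foot of its flat +y face. The -y face slopes: 3 mm thick at the foot, +0.4 mm per mm up to 22.2 at 48 mm, then a straight head 22.2 mm thick (its middle at y = -11 mm). Goes in thin end down, flat face to the spacers, slope to the bedplate's cheek. Best gripped by the head across the 26 mm.
- stand: Fixed beech block with the slots, 84 x 200 x 30 mm. Origin at the centre of its underside on the table, x across, y along, z up. Its slots are 25 mm deep with their floor 5 mm above the table. Along its y: spacer_a at -78, spacer_b at -36 mm, the wedge's flat face at +40 mm, the punch at +78 mm, all at x = 0 and with axes parallel to the stand's.
- shell: Fixed open walnut music box shell, outside 120 mm (x) x 210 mm (y) x 46 mm high, walls 10 mm, inner floor 12 mm above the table. Origin at the centre of its underside. The gap to be packed is at its +y end.
- wall_face (a point): Middle of the top edge of the inner face of the shell's +y end wall, 46 mm above the table; axes as the shell's, so the gap lies towards its -y. Below it the wall goes straight down 34 mm to the shell's floor, on which the spacers stand.
- bedplate: Brass bedplate on bearers in the shell, with an upright end cheek 84 mm wide (x) and 32 tall at its +y end. Origin: middle of the cheek's top edge, outer (+y) face, 46 mm above the table; axes as the shell's. The gap runs from here in +y to wall_face, 14 to 27 mm at the start. It slides along y with 0.6 N friction; with the punch in it stops against it after 1 to 4 mm in -y, without it after 18.
- plate_hole (a point): Centre of the top of the 9 mm round hole through the bedplate, 120 mm to -y of the bedplate's origin and 38 mm above the table (plate 6 mm thick). Moves with the bedplate.
- bearer: Wooden bearers fixed in the shell under the bedplate. Origin on the shell's floor below the drilled hole, axes as the shell's.
- bearer_hole (a point): Centre of the mouth of the hole in the bearer, 32 mm above the table: 8 mm diameter, 20 mm deep, straight down. It lies right below the bedplate's 9 mm hole, the two centres within 1.5 mm at the start. With the punch's shoulder down on the bedplate its tip is 18 mm below this point.
- dish: White porcelain parts dish, 110 mm across, 24 mm high, with small wheels in it; origin at the centre of the underside. Leave alone.
- stop_lever: Brass stop lever, 80 mm long, lying flat near the robot. Leave alone.
- oil_bottle: Small amber oil bottle, 34 mm diameter, 70 mm tall. Leave alone.
- screwdriver: Screwdriver lying at the right. Leave alone.
- brush: Brush lying at the left. Leave alone.
- loupe: Black eye loupe, 38 mm diameter, 28 mm high. Leave alone.

How it is judged:
By the outcome, as a careful person would: the job done as asked, in the order asked, and still so for the second after the job is handed in, while the arm keeps its last pose, push and grip.
It also fails if it takes over 72 s, if anything falls off the work surface, if the arm or the gripper's body presses on something with over 40 N, if the wrist force passes 120 N, or if a joint passes its speed limit or range.

## Working session

There is one attempt and no reset: what is moved stays moved. The work goes in short steps, Python scripts to look and compute and a shell command to move; the robot and the scene stay as the last step left them, time stands still between calls to the robot, and variables do not carry over. Pictures are saved under pics/ and viewed, at most 10 in all, crops included, and the job is handed in when it is done.

```bash
ls; mkdir -p pics
python3 - <<'E'
from station import bot
import cv2,numpy as np
s=bot.get_state();print({k:np.round(v,3).tolist() for k,v in s.items()})
for c in ("top","side"):
    f=bot.grab_frame(c);cv2.imwrite(f"pics/{c}0.png",f[:,:,::-1])
    cal=bot.calibration(c);print(c,{k:np.round(v,3).tolist() for k,v in cal.items()})
    for n in ("stand","punch","spacer_a","wedge","shell","wall_face","bedplate","plate_hole","bearer_hole"):
        r=bot.spot_point(n,c);print(c,n,[(round(d["conf"],2),np.round(d["location"],1).tolist()) for d in r[:3]])
print({k:np.round(v,3).tolist() for k,v in bot.calibration("wrist").items()})
print(bot.get_state()["clock"])
E
```

```text
pics
{'clock': 0.0, 'joint_positions': [-0.948, 0.359, 0.011, -0.0, -1.224, -0.288], 'qd': [0.001, 0.001, 0.0, 0.001, 0.001, 0.0], 'joint_efforts': [0.001, -58.272, 29.306, 6.997, 0.007, -0.0], 'eef_pos': [221.608, -637.096, 233.63], 'tcp_rot': [-0.167, 0.986, 0.001, -0.0], 'wrist_force': [0.343, 0.419, -0.06], 'ft_torque': [-0.008, 0.058, -0.004], 'finger_force': 0.0, 'gripper_width': 0.998}
top {'mtx': [[555.549, 0.0, 325.128], [0.0, 555.549, 247.421], [0.0, 0.0, 1.0]], 'k1': -0.178, 'origin': [495.519, 14.975, 1403.575], 'attitude': [0.017, -0.019, -0.7, 0.714]}
top stand [(0.7, [578.1, -162.2, 5.0])]
top punch [(0.47, [595.9, -80.7, 5.7])]
top spacer_a [(0.7, [559.2, -230.6, 3.5]), (0.56, [566.3, -193.6, 5.1])]
top wedge [(0.52, [583.8, -116.0, 1.9]), (0.24, [532.1, 98.7, 35.4])]
top shell [(0.61, [537.3, 98.8, 37.4])]
top wall_face [(0.73, [500.9, 234.1, 48.0])]
top bedplate [(0.95, [506.0, 214.2, 44.1]), (0.33, [565.9, -190.2, 6.4])]
top plate_hole [(0.8, [537.1, 103.2, 39.0])]
top bearer_hole [(0.59, [533.2, 102.3, 34.1])]
side {'mtx': [[488.666, 0.0, 322.924], [0.0, 488.666, 
[... 237 characters left out ...]
 spacer_a [(0.66, [561.0, -232.9, 6.0]), (0.63, [500.0, 237.0, 49.5]), (0.59, [567.6, -189.4, 5.5])]
side wedge [(0.94, [583.8, -120.0, 6.2])]
side shell [(0.81, [523.6, 137.9, 0.7]), (0.3, [592.4, -82.1, 4.0])]
side wall_face [(0.58, [500.7, 233.5, 46.6]), (0.33, [527.0, -447.5, 3.3])]
side bedplate [(0.79, [508.4, 215.7, 48.2]), (0.74, [558.2, -233.4, 6.2]), (0.61, [537.0, 102.8, 31.8])]
side plate_hole [(0.55, [534.9, 97.2, 36.3])]
side bearer_hole [(0.62, [538.2, 103.4, 33.5])]
{'mtx': [[421.279, 0.0, 321.834], [0.0, 421.279, 237.673], [0.0, 0.0, 1.0]], 'k1': -0.046, 'mount': [[-0.0, 0.967, 0.253, 67.19], [1.0, 0.0, 0.0, -0.083], [0.0, 0.253, -0.967, -149.432], [0.0, 0.0, 0.0, 1.0]]}
1.0
```

View pics/top0.png

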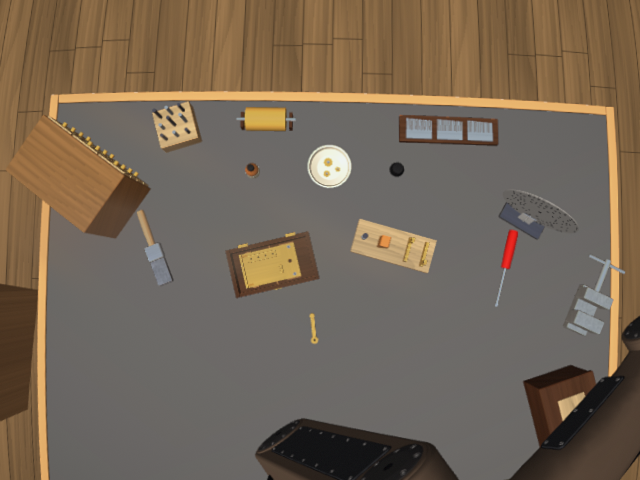

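```bash
cat > h.py <<'E'
from station import bot
import numpy as np, cv2
from scipy.spatial.transform import Rotation as R
def cam(name,st=None):
    c=bot.calibration(name)
    if name=="wrist":
        st=st or bot.get_state(); T=np.eye(4);T[:3,:3]=R.from_quat(st["tcp_rot"]).as_matrix();T[:3,3]=st["eef_pos"]
        M=T@np.array(c["mount"]); o,A=M[:3,3],M[:3,:3]
    else: o,A=np.array(c["origin"]),R.from_quat(c["attitude"]).as_matrix()
    return np.array(c["mtx"]),c["k1"],o,A
def proj(cm,P):
    K,k,o,A=cm; p=(np.atleast_2d(P)-o)@A; s=np.c_[p[:,0],-p[:,1]]/-p[:,2:]
    s=s*(1+k*(s**2).sum(1,keepdims=True)); return s@K[:2,:2].T+K[:2,2]
def atz(cm,uv,z):
    "world point on the pixel's ray at height z"
    K,k,o,A=cm; d=(np.atleast_2d(uv)-K[:2,2])/np.diag(K)[:2]; s=d.copy()
    for _ in range(20): s=d/(1+k*(s**2).sum(1,keepdims=True))
    v=np.c_[s[:,0],-s[:,1],-np.ones(len(s))]@A.T
    return o+v*((z-o[2])/v[:,2:])
def go(target,yaw=None,st=None):
    "remaining shift in tool axes to put TCP at target; turn for tool-y world angle yaw (mod pi)"
    st=st or bot.get_state(); M=R.from_quat(st["tcp_rot"]).as_matrix()
    a=np.arctan2(M[1,1],M[0,1]); out=[np.round(M.T@(np.array(target)-st["eef_pos"]),1).tolist()]
    if yaw is not None:
        d=(yaw-a+np.pi/2)%np.pi-np.pi/2; out.append(("roll",round(-d,3)))
    return out
def spots(names,c,n=2):
    for k in names:
        print(c,k,[(round(d["conf"],2),np.round(d["location"],1).tolist()) for d in bot.spot_point(k,c)[:n]])
def snap(c,fn):
    st=bot.get_state(); f=bot.grab_frame(c); cv2.imwrite("pics/"+fn,f[:,:,::-1]); return st,f
E
python3 - <<'E'
from h import *
print(go([590,-95,234],np.radians(90-13.4)))
ct=cam("top")
for n,p in dict(plate=[536,101,38],bed=[507,215,46],wall=[500.8,234,46],punch=[595.4,-81,91]).items(): print(n,proj(ct,p).round(1))
E
```

```text
[[-526.0, 391.4, 0.6], ('roll', np.float64(0.569))]
plate [[289.2 258.6]]
bed [[242.4 269.4]]
wall [[234.7 271.8]]
punch [[365.2 234.4]]
```

The top view shows the shell at about (272,264), the stand at (393,245) with the punch at (365,236), the wedge at (385,241) and the spacers at (408,248) and (425,252). This agrees with the networks' points. Next I move above the stand.

```bash
python3 -m inch '[{"tx":-44,"ty":32.6},{"tx":-44,"ty":32.6},{"tx":-44,"ty":32.6},{"tx":-44,"ty":32.6},{"tx":-44,"ty":32.6},{"tx":-44,"ty":32.6},{"tx":-44,"ty":32.6},{"tx":-44,"ty":32.6},{"tx":-44,"ty":32.6},{"tx":-44,"ty":32.6},{"tx":-44,"ty":32.6},{"tx":-44,"ty":32.6}]' | tail -c 500; python3 -m inch '[{"roll":0.142},{"roll":0.142},{"roll":0.142},{"roll":0.142},{"roll":0}]' | tail -c 500
python3 - <<'E'
from h import *
st,f=snap("wrist","w1.png"); print(np.round(st["eef_pos"],1),st["clock"])
spots(["stand","punch","spacer_a","wedge"],"wrist",3)
print(go([595,-81,234],np.radians(90-13.4)))
E
```

```text
[ 221.8 -637.5  234.6] 1.0
wrist stand []
wrist punch []
wrist spacer_a []
wrist wedge []
[[-535.4, 403.0, 0.6], ('roll', np.float64(0.569))]validation failed for argument at $[0]...
validation failed for argument at $[0]...
```

View pics/w1.png

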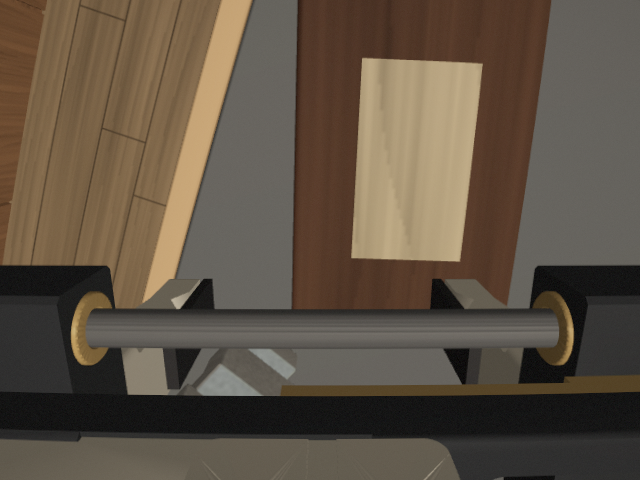

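The wrist view shows the fingertips at about (200,300) and (450,300), with free view above them (the +tool-x side). The arm has not moved, because the rows need all their fields.

```bash
python3 -m inch '[{"tx":-44,"ty":32.6,"tz":0,"roll":0,"grip":1},{"tx":-44,"ty":32.6,"tz":0,"roll":0,"grip":1},{"tx":-44,"ty":32.6,"tz":0,"roll":0,"grip":1},{"tx":-44,"ty":32.6,"tz":0,"roll":0,"grip":1},{"tx":-44,"ty":32.6,"tz":0,"roll":0,"grip":1},{"tx":-44,"ty":32.6,"tz":0,"roll":0,"grip":1},{"tx":-44,"ty":32.6,"tz":0,"roll":0,"grip":1},{"tx":-44,"ty":32.6,"tz":0,"roll":0,"grip":1},{"tx":-44,"ty":32.6,"tz":0,"roll":0,"grip":1},{"tx":-44,"ty":32.6,"tz":0,"roll":0,"grip":1},{"tx":-44,"ty":32.6,"tz":0,"roll":0,"grip":1},{"tx":-44,"ty":32.6,"tz":0,"roll":0,"grip":1}]' | tail -c 400; python3 -m inch '[{"tx":0,"ty":0,"tz":0,"roll":0.142,"grip":1},{"tx":0,"ty":0,"tz":0,"roll":0.142,"grip":1},{"tx":0,"ty":0,"tz":0,"roll":0.142,"grip":1},{"tx":0,"ty":0,"tz":0,"roll":0.142,"grip":1},{"tx":0,"ty":0,"tz":0,"roll":0,"grip":1}]' | tail -c 400
python3 - <<'E'
from h import *
st,f=snap("wrist","w2.png"); print(np.round(st["eef_pos"],1),st["clock"])
spots(["stand","punch","spacer_a","wedge"],"wrist",3)
print(go([595,-81,234],np.radians(90-13.4)))
E
```

```text
clock: 2.75
eef_pos: [592.8, -92.9, 234.9]
tcp_rot: [-0.167, 0.986, -0.0, 0.0]
wrist_force: [0.6, -1.2, 0.6]
gripper_width: 1.002
finger_force: 0.0
clock: 3.38
eef_pos: [591.9, -94.5, 234.7]
tcp_rot: [0.116, 0.993, 0.0, 0.0]
wrist_force: [0.3, 0.3, 1.0]
gripper_width: 0.999
finger_force: 0.0
[591.9 -94.5 234.7] 3.375
wrist stand [(0.68, [575.0, -156.1, -0.8])]
wrist punch [(0.94, [594.6, -83.9, 6.3])]
wrist spacer_a [(0.74, [569.7, -188.3, 4.5])]
wrist wedge [(0.91, [587.3, -115.8, 6.2])]
[[0.1, 14.0, 0.6], ('roll', np.float64(0.002))]
```

Run:
```python
from h import *
from scipy.optimize import least_squares
D=[(-78,559.2,-230.6),(-78,561,-232.9),(-36,566.3,-193.6),(-36,567.6,-189.4),(-36,569.7,-188.3),(40,583.8,-116),(40,583.8,-120),(40,587.3,-115.8),(78,595.9,-80.7),(78,594.9,-80.9),(78,594.6,-83.9),(0,578.1,-162.2),(0,574.4,-154.3),(0,575,-156.1)]
D=np.array(D)
f=lambda p:(np.c_[p[0]+D[:,0]*np.sin(p[2]),p[1]+D[:,0]*np.cos(p[2])]-D[:,1:]).ravel()
r=least_squares(f,[576,-157,.23],loss="soft_l1");print(r.x)
print(np.round(bot.get_state()["joint_positions"],2))
# punch mask: top disc centre at z 92, bottom of body
st=bot.get_state();cw=cam("wrist",st)
m=bot.cut_out("punch","wrist")[0]; ys,xs=np.nonzero(m["mask"]);print(m["conf"],xs.min(),xs.max(),ys.min(),ys.max())
P=r.x[:2]+78*np.array([np.sin(r.x[2]),np.cos(r.x[2])]);print(P)
print(proj(cw,[[*P,92],[*P,30]]))
t=bot.cut_out("punch","top")[0]; ys,xs=np.nonzero(t["mask"]);print(xs.mean(),ys.mean(),proj(cam("top"),[[*P,92],[*P,30]]))
print(go([*P,120],r.x[2]*-1))
```

```text
[ 5.76599367e+02 -1.56216510e+02  2.32633116e-01]
[ 0.17  0.24 -0.16  0.   -1.17 -1.97]
0.79 331 349 203 234
[594.58152644 -80.31761667]
[[341.92897675 224.14313829]
 [338.55491999 207.98973945]]Traceback (most recent call last):
  File "<stdin>", line 13, in <module>
IndexError: list index out of range
```

View pics/w2.png

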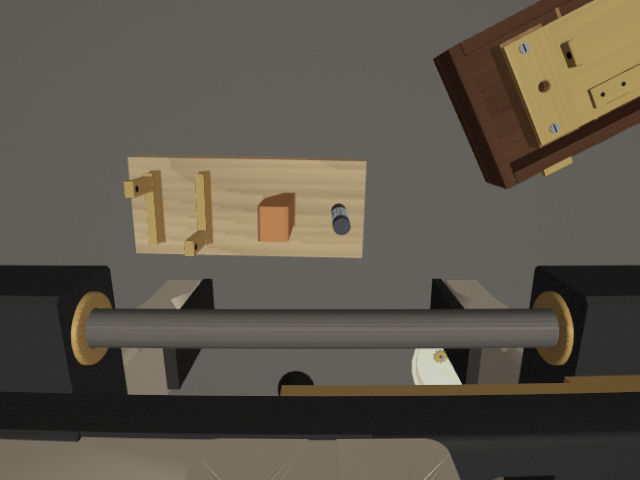

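The wrist view shows the stand with spacer_a's tab at (130,188), spacer_b's at (192,247), the wedge head at (274,222) and the punch's top at (342,225). The predicted punch position agrees to about 1 mm. I grip the punch across the stand's x, so the fingers miss the wedge.

```bash
python3 -m inch '[{"tx":0.6,"ty":14.4,"tz":12,"roll":0,"grip":1},{"tx":0,"ty":0,"tz":12,"roll":-0.175,"grip":1},{"tx":0,"ty":0,"tz":12,"roll":-0.175,"grip":1},{"tx":0,"ty":0,"tz":12,"roll":-0.175,"grip":1},{"tx":0,"ty":0,"tz":12,"roll":-0.175,"grip":1},{"tx":0,"ty":0,"tz":12,"roll":-0.175,"grip":1},{"tx":0,"ty":0,"tz":12,"roll":-0.175,"grip":1},{"tx":0,"ty":0,"tz":12,"roll":-0.175,"grip":1},{"tx":0,"ty":0,"tz":12,"roll":-0.175,"grip":1},{"tx":0,"ty":0,"tz":0,"roll":-0.17,"grip":1}]'
python3 - <<'E'
from h import *
print(go([594.6,-80.3,64],-.2326)); cw=cam("wrist")
m=bot.grab_frame("wrist"); m=bot.cut_out("punch","wrist")
if m: ys,xs=np.nonzero(m[0]["mask"]);print(m[0]["conf"],xs.min(),xs.max(),ys.min(),ys.max())
print(proj(cw,[[594.6,-80.3,92]]))
E
```

```text
clock: 4.97
eef_pos: [593.7, -79.7, 124.5]
tcp_rot: [-0.622, 0.783, 0.001, -0.001]
wrist_force: [-1.2, 0.3, -0.4]
gripper_width: 1.003
finger_force: 0.0
[[0.3, -1.2, 60.5], ('roll', np.float64(0.005))]
0.72 303 329 233 289
[[320.8198366  279.07938507]]
```

```bash
python3 -m inch '[{"tx":0,"ty":-2,"tz":20,"roll":0,"grip":0.7},{"tx":0,"ty":0,"tz":20,"roll":0,"grip":0.5},{"tx":0,"ty":0,"tz":20,"roll":0,"grip":0.35},{"tx":0,"ty":0,"tz":0.5,"roll":0,"grip":0},{"tx":0,"ty":0,"tz":0,"roll":0,"grip":0},{"tx":0,"ty":0,"tz":0,"roll":0,"grip":0},{"tx":0,"ty":0,"tz":0,"roll":0,"grip":0}]'
```

```text
clock: 5.95
eef_pos: [597.0, -80.8, 66.8]
tcp_rot: [-0.62, 0.785, -0.0, 0.001]
wrist_force: [0.0, -0.2, -0.0]
gripper_width: 0.264
finger_force: 0.0
```

```bash
python3 -m inch '[{"tx":0,"ty":0,"tz":0,"roll":0,"grip":0},{"tx":0,"ty":0,"tz":0,"roll":0,"grip":0},{"tx":0,"ty":0,"tz":0,"roll":0,"grip":0},{"tx":0,"ty":0,"tz":0,"roll":0,"grip":0}]'
```

```text
clock: 6.45
eef_pos: [596.8, -80.9, 66.4]
tcp_rot: [-0.62, 0.785, -0.0, 0.0]
wrist_force: [-0.9, 0.5, 4.2]
gripper_width: 0.14
finger_force: 30.0
```

```bash
python3 -m inch '[{"tx":0,"ty":0,"tz":-20,"roll":0,"grip":0},{"tx":0,"ty":0,"tz":-30,"roll":0,"grip":0},{"tx":0,"ty":0,"tz":-34,"roll":0,"grip":0},{"tx":-41,"ty":25.3,"tz":0,"roll":0,"grip":0},{"tx":-41,"ty":25.3,"tz":0,"roll":0,"grip":0},{"tx":-41,"ty":25.3,"tz":0,"roll":0,"grip":0},{"tx":-40.5,"ty":25.3,"tz":0,"roll":0,"grip":0},{"tx":0,"ty":0,"tz":0,"roll":-0.163,"grip":0},{"tx":0,"ty":0,"tz":0,"roll":-0.163,"grip":0},{"tx":0,"ty":0,"tz":0,"roll":-0.163,"grip":0},{"tx":0,"ty":0,"tz":10,"roll":0,"grip":0},{"tx":0,"ty":0,"tz":0,"roll":0,"grip":0}]'
python3 - <<'E'
from h import *
st,f=snap("wrist","w3.png"); print(np.round(st["eef_pos"],1),st["clock"])
spots(["plate_hole","bearer_hole","punch","bedplate","wall_face"],"wrist",3)
cw=cam("wrist",st); p=np.array(st["eef_pos"])
print(proj(cw,[p-[0,0,60],p-[0,0,36],[535.8,101.5,38]]),go([535.8,101.5,140],.258))
E
```

```text
clock: 7.95
eef_pos: [535.1, 101.3, 138.6]
tcp_rot: [0.79, -0.613, -0.001, 0.001]
wrist_force: [-0.1, -0.4, -0.4]
gripper_width: 0.14
finger_force: 30.0
[535.1 101.3 138.6] 7.95
wrist plate_hole [(0.66, [536.0, 101.9, 40.2])]
wrist bearer_hole [(0.66, [535.6, 101.5, 31.3])]
wrist punch [(0.96, [531.0, 97.9, 81.0])]
wrist bedplate []
wrist wall_face []
[[322.89369193 262.02376503]
 [323.10010522 277.85594916]
 [321.49292587 241.80014621]] [[0.1, 0.4, 0.1], ('roll', np.float64(-0.004))]
```

View pics/w3.png

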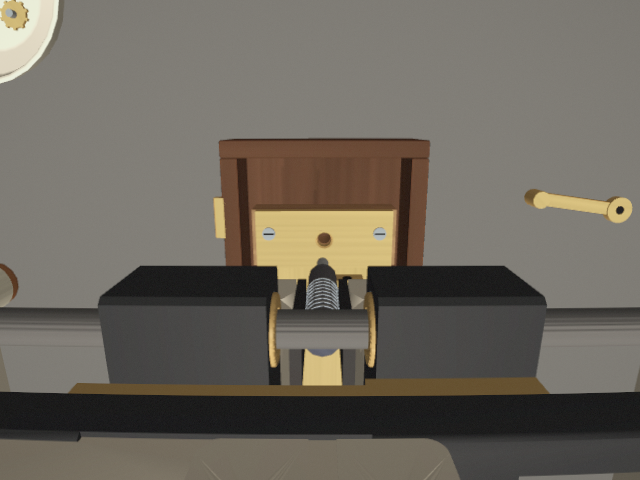

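The view shows the plate hole at (324,239) and the held pin's tip at about (322,261), against predictions of (321,242) and (323,262). I go down until the tip is about 12 mm above the plate and then centre it.

```bash
python3 -m inch '[{"tx":0,"ty":0,"tz":15,"roll":0,"grip":0},{"tx":0,"ty":0,"tz":13,"roll":0,"grip":0},{"tx":0,"ty":0,"tz":0,"roll":0,"grip":0}]'
python3 - <<'E'
from h import *
st,f=snap("wrist","w4.png"); print(np.round(st["eef_pos"],1),st["clock"])
spots(["plate_hole","bearer_hole"],"wrist",1)
cw=cam("wrist",st); p=np.array(st["eef_pos"])
print(proj(cw,[p-[0,0,60],p-[0,0,36]]))
c=f[195:285,265:385]; cv2.imwrite("pics/w4c.png",cv2.resize(c,None,fx=6.5,fy=6.5,interpolation=cv2.INTER_CUBIC)[:,:,::-1])
E
```

```text
clock: 8.62
eef_pos: [535.0, 101.1, 110.3]
tcp_rot: [0.791, -0.612, -0.001, 0.001]
wrist_force: [0.2, -0.5, -0.3]
gripper_width: 0.138
finger_force: 30.0
[535.  101.1 110.3] 8.625
wrist plate_hole [(0.71, [533.1, 100.8, 39.1])]
wrist bearer_hole [(0.96, [535.6, 101.4, 34.9])]
[[322.80612835 262.06899154]
 [323.04147363 277.88629022]]
```

View pics/w4c.png

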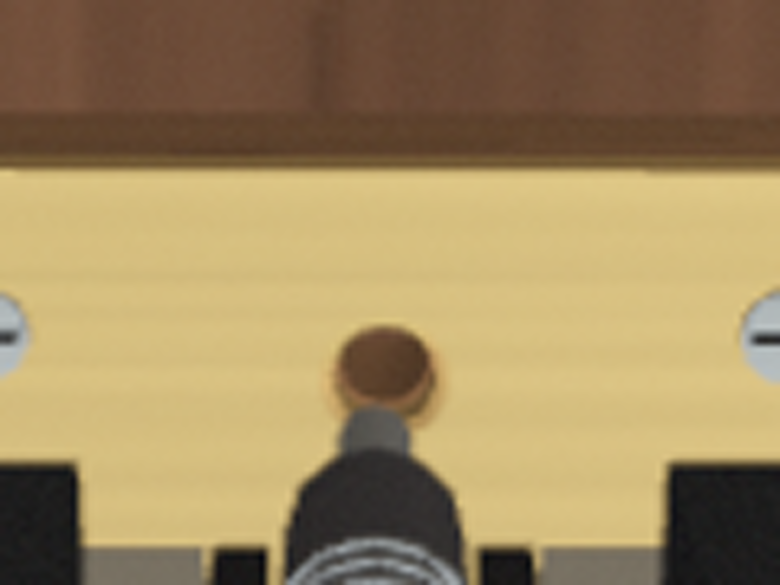

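Run:
```python
from h import *
st=bot.get_state();cw=cam("wrist",st);M=R.from_quat(st["tcp_rot"]).as_matrix();p=np.array(st["eef_pos"])
for n,uv,z in (("plate",(324.6,253),38),("bearer",(324.4,250.4),32),("tip",(323,262),p[2]-60)):
    w=atz(cw,[uv],z)[0];print(n,w.round(1),"tool",(M.T@(w-p)).round(1))
```

```text
plate [535.6 100.9  38. ] tool [ 0.7  0.8 74.1]
bearer [535.7 101.1  32. ] tool [ 0.4  0.7 80.1]
tip [536.4 101.7  52.1] tool [-0.  -0.1 60. ]
```

```bash
python3 -m inch '[{"tx":0.5,"ty":0.8,"tz":0,"roll":0,"grip":0},{"tx":0,"ty":0,"tz":5,"roll":0,"grip":0},{"tx":0,"ty":0,"tz":5,"roll":0,"grip":0},{"tx":0,"ty":0,"tz":4,"roll":0,"grip":0},{"tx":0,"ty":0,"tz":4,"roll":0,"grip":0},{"tx":0,"ty":0,"tz":3,"roll":0,"grip":0},{"tx":0,"ty":0,"tz":0,"roll":0,"grip":0}]'
```

```text
clock: 9.65
eef_pos: [535.2, 100.9, 90.8]
tcp_rot: [0.791, -0.611, -0.0, 0.0]
wrist_force: [0.2, 0.1, -1.3]
gripper_width: 0.137
finger_force: 30.0
```

```bash
python3 -m inch '[{"tx":0,"ty":0,"tz":4,"roll":0,"grip":0},{"tx":0,"ty":0,"tz":4,"roll":0,"grip":0},{"tx":0,"ty":0,"tz":4,"roll":0,"grip":0},{"tx":0,"ty":0,"tz":0,"roll":0,"grip":0}]';python3 -m inch '[{"tx":0,"ty":0,"tz":1.5,"roll":0,"grip":0},{"tx":0,"ty":0,"tz":1.5,"roll":0,"grip":0},{"tx":0,"ty":0,"tz":0,"roll":0,"grip":0}]'
```

```text
clock: 10.15
eef_pos: [535.2, 100.9, 78.6]
tcp_rot: [0.791, -0.611, -0.0, 0.0]
wrist_force: [-0.7, -1.1, -1.8]
gripper_width: 0.142
finger_force: 30.0
clock: 10.52
eef_pos: [535.2, 100.9, 75.9]
tcp_rot: [0.791, -0.612, -0.0, 0.0]
wrist_force: [-0.6, -0.9, -1.3]
gripper_width: 0.143
finger_force: 30.0
```

```bash
for i in 1 2; do python3 -m inch '[{"tx":0,"ty":0,"tz":1,"roll":0,"grip":0},{"tx":0,"ty":0,"tz":0,"roll":0,"grip":0}]'|grep -E "eef|wrist"; done
```

```text
eef_pos: [535.3, 100.9, 75.0]
wrist_force: [-1.9, -0.4, -0.5]
eef_pos: [535.4, 100.9, 74.4]
wrist_force: [-2.8, -0.2, 4.3]
```

```bash
python3 -m inch '[{"tx":0,"ty":0,"tz":0,"roll":0,"grip":0.3},{"tx":0,"ty":0,"tz":0,"roll":0,"grip":0.5},{"tx":0,"ty":0,"tz":0,"roll":0,"grip":0.5},{"tx":0,"ty":0,"tz":-10,"roll":0,"grip":0.5},{"tx":0,"ty":0,"tz":-35,"roll":0,"grip":0.5},{"tx":0,"ty":0,"tz":-50,"roll":0,"grip":0.6},{"tx":-44,"ty":-1,"tz":-20,"roll":0,"grip":0.6},{"tx":-44,"ty":-1,"tz":0,"roll":0,"grip":0.6},{"tx":-43,"ty":-1,"tz":0,"roll":0,"grip":0.6},{"tx":0,"ty":0,"tz":0,"roll":0,"grip":0.6}]'
python3 - <<'E'
from h import *
st,f=snap("wrist","w5.png"); print(np.round(st["eef_pos"],1),st["clock"])
spots(["plate_hole","bearer_hole","punch","bedplate","wall_face","shell"],"wrist",2)
cw=cam("wrist",st); print(proj(cw,[[507,215,46],[500.8,234,46],[535.5,101,100]]))
c=f[130:310,200:440]; cv2.imwrite("pics/w5c.png",cv2.resize(c,None,fx=3.3,fy=3.3,interpolation=cv2.INTER_CUBIC)[:,:,::-1])
E
```

```text
clock: 12.28
eef_pos: [505.0, 231.0, 189.9]
tcp_rot: [0.792, -0.61, 0.0, -0.001]
wrist_force: [0.8, -0.0, 0.0]
gripper_width: 0.601
finger_force: 0.0
[505.  231.  189.9] 12.275
wrist plate_hole [(0.58, [532.8, 99.0, 37.3]), (0.51, [535.4, 104.2, 9.9])]
wrist bearer_hole [(0.71, [535.1, 98.5, 37.1])]
wrist punch [(0.66, [533.2, 96.2, 16.3])]
wrist bedplate [(0.57, [504.6, 217.7, 45.8])]
wrist wall_face [(0.95, [506.3, 233.4, 45.0])]
wrist shell [(0.68, [752.2, 200.7, 4.4]), (0.52, [367.6, 36.3, -1.9])]
[[326.19653344 203.59449985]
 [327.73255018 231.09171724]
 [330.44179907  -1.7428604 ]]
```

View pics/w5c.png

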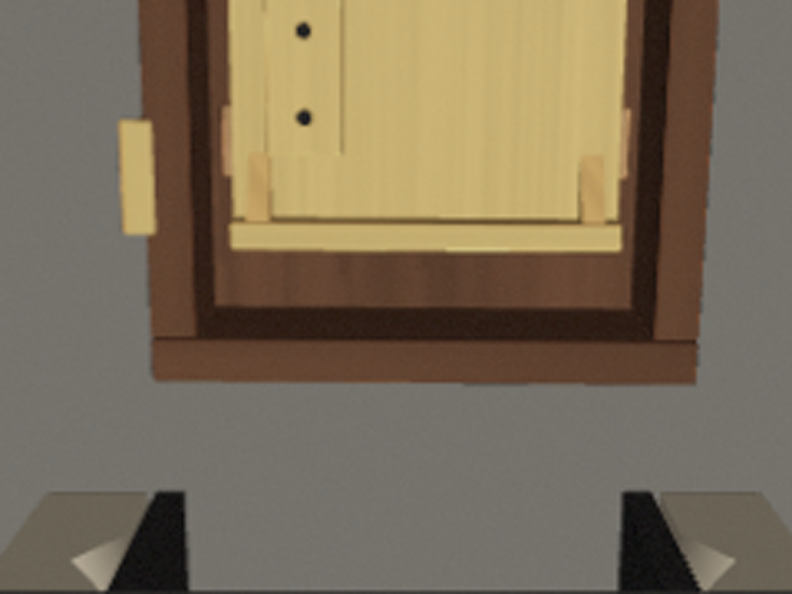

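The crop shows the cheek's outer edge at v≈205.8, u 270–388, and the wall's inner edge at v≈232.7. I compute the gap from these.

Run:
```python
from h import *
import re
st=bot.get_state();cw=cam("wrist",st)
f=cv2.imread("pics/w5.png"); hs=cv2.cvtColor(f,cv2.COLOR_BGR2GRAY).astype(float)
o=lambda x,y:(200+x/3.3,130+y/3.3)
# subpixel edges by column: strongest gradient near guesses
C=[];W=[]
for u in range(275,386,5):
    col=hs[:,u-1:u+2].mean(1); g=np.gradient(col)
    def pk(a,b,s):
        w=np.clip(s*g[a:b],0,None)**2; return (w*np.arange(a,b)).sum()/w.sum()
    C.append((u,pk(202,210,-1)))
    W.append((u,pk(229,237,1)))
C=np.array(C);W=np.array(W)
c=atz(cw,C,46)[:,:2];w=atz(cw,W,46)[:,:2]
for n,a in(("cheek",c),("wall",w)):
    k=np.polyfit(a[:,0],a[:,1],1);print(n,"ang",np.degrees(np.arctan(k[0])).round(2),a[0].round(1),a[-1].round(1),"res",np.abs(np.polyval(k,a[:,0])-a[:,1]).max().round(2))
e=atz(cw,[o(231,250),o(621,250)],46)[:,:2];print("cheek ends",e.round(1),np.linalg.norm(e[1]-e[0]))
i=atz(cw,[o(196,339),o(654,339)],46)[:,:2];print("wall ends",i.round(1),np.linalg.norm(i[1]-i[0]))
n=np.array([-np.sin(.258),np.cos(.258)]);print("gap",(w.mean(0)-c.mean(0))@n, "mid wall",i.mean(0),"mid cheek",e.mean(0), (W[:,1]-C[:,1]).round(1)[::6])
print(go([577,-156,190],-.2326+np.pi/2))
```

```text
cheek ang 14.19 [542.  221.5] [466.8 202.5] res 0.16
wall ang 14.22 [537.5 241. ] [461.1 221.7] res 0.05
cheek ends [[545.3 222.8]
 [464.7 201.9]] 83.28274511334537
wall ends [[548.3 243.8]
 [452.1 218.9]] 99.44154385890377
gap 19.84770314149431 mid wall [500.19149275 231.36345672] mid cheek [504.97500215 212.37599622] [27.5 27.2 27.2 27.4]
[[389.3, 27.1, -0.8], ('roll', np.float64(-1.084))]
```

Gap ≈ 20.0 mm, shell angle ≈ 14.2°. One spacer leaves about 13 mm, where the wedge bites about 25 mm deep and should seat at about 30 of 34 mm. So I place one spacer first and try the wedge. Moving to spacer_a.

```bash
python3 -m inch '[{"tx":50.2,"ty":9.2,"tz":0,"roll":0,"grip":0.6},{"tx":50.2,"ty":9.2,"tz":0,"roll":0,"grip":0.6},{"tx":50.2,"ty":9.2,"tz":0,"roll":0,"grip":0.5},{"tx":50.2,"ty":9.2,"tz":0,"roll":0,"grip":0.5},{"tx":50.2,"ty":9.2,"tz":0,"roll":0,"grip":0.4},{"tx":50.2,"ty":9.2,"tz":0,"roll":0,"grip":0.4},{"tx":50.2,"ty":9.2,"tz":0,"roll":0,"grip":0.4},{"tx":50.2,"ty":9.2,"tz":0,"roll":0,"grip":0.4},{"tx":50.2,"ty":9.2,"tz":0,"roll":0,"grip":0.4}]' | head -2; python3 -m inch '[{"tx":0,"ty":0,"tz":5,"roll":-0.181,"grip":0.4},{"tx":0,"ty":0,"tz":5,"roll":-0.181,"grip":0.4},{"tx":0,"ty":0,"tz":5,"roll":-0.181,"grip":0.4},{"tx":0,"ty":0,"tz":5,"roll":-0.181,"grip":0.4},{"tx":0,"ty":0,"tz":5,"roll":-0.181,"grip":0.4},{"tx":0,"ty":0,"tz":5,"roll":-0.18,"grip":0.4},{"tx":0,"ty":0,"tz":0,"roll":0,"grip":0.4}]'
python3 - <<'E'
from h import *
st,f=snap("wrist","w6.png")
spots(["spacer_a","stand","wedge"],"wrist",2)
cw=cam("wrist",st); S=np.array([576.6,-156.2]);x=np.array([.973,-.2305]);y=np.array([.2305,.973])
T=[[*(S-78*y+a*x+b*y),81] for a in(-28,-16) for b in(-3.5,3.5)]
print("tab pred",proj(cw,T).round(0).tolist()); print(go([*(S-78*y-22*x),62],-.2326+np.pi/2))
E
```

```text
clock: 13.75
eef_pos: [538.8, -231.9, 189.2]
clock: 14.62
eef_pos: [538.5, -230.1, 158.7]
tcp_rot: [0.993, -0.116, -0.0, 0.0]
wrist_force: [-0.1, 0.5, 0.4]
gripper_width: 0.397
finger_force: 0.0
wrist spacer_a [(0.87, [555.2, -228.1, 4.2]), (0.77, [569.2, -191.8, 1.5])]
wrist stand [(0.88, [577.1, -153.4, 2.0])]
wrist wedge [(0.82, [585.7, -118.7, 5.1])]
tab pred [[324.0, 267.0], [311.0, 267.0], [324.0, 246.0], [311.0, 246.0]]
[[-2.6, -2.3, 97.3], ('roll', np.float64(-0.001))]
```

View pics/w6.png

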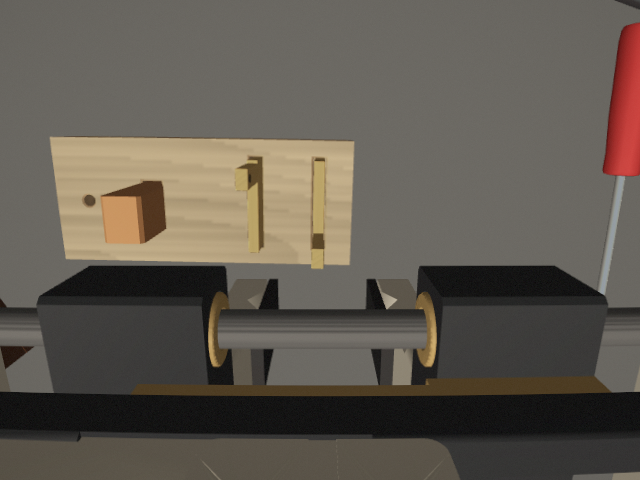

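Spacer_a's tab is at u 311–324, v 248–268, as predicted to about 1 px. I go down and grip it.

```bash
python3 -m inch '[{"tx":-2.6,"ty":-2.3,"tz":30,"roll":0,"grip":0.4},{"tx":0,"ty":0,"tz":30,"roll":0,"grip":0.4},{"tx":0,"ty":0,"tz":25,"roll":0,"grip":0.35},{"tx":0,"ty":0,"tz":12,"roll":0,"grip":0.3},{"tx":0,"ty":0,"tz":0,"roll":0,"grip":0.2},{"tx":0,"ty":0,"tz":0,"roll":0,"grip":0},{"tx":0,"ty":0,"tz":0,"roll":0,"grip":0},{"tx":0,"ty":0,"tz":0,"roll":0,"grip":0},{"tx":0,"ty":0,"tz":0,"roll":0,"grip":0},{"tx":0,"ty":0,"tz":0,"roll":0,"grip":0}]'
```

```text
clock: 16.08
eef_pos: [537.9, -226.9, 63.2]
tcp_rot: [0.993, -0.115, 0.001, 0.0]
wrist_force: [-1.4, 1.1, 6.4]
gripper_width: 0.077
finger_force: 30.0
```

```bash
python3 -m inch '[{"tx":0,"ty":0,"tz":-30,"roll":0,"grip":0},{"tx":0,"ty":0,"tz":-39,"roll":0,"grip":0},{"tx":0,"ty":0,"tz":-40,"roll":0,"grip":0},{"tx":-17.6,"ty":-46.7,"tz":0,"roll":0,"grip":0},{"tx":-17.6,"ty":-46.7,"tz":0,"roll":0,"grip":0},{"tx":-17.6,"ty":-46.7,"tz":0,"roll":0,"grip":0},{"tx":-17.6,"ty":-46.7,"tz":0,"roll":0,"grip":0},{"tx":-17.6,"ty":-46.7,"tz":0,"roll":0,"grip":0},{"tx":-17.6,"ty":-46.7,"tz":0,"roll":0,"grip":0},{"tx":-17.6,"ty":-46.7,"tz":0,"roll":0,"grip":0},{"tx":-17.6,"ty":-46.7,"tz":0,"roll":0,"grip":0},{"tx":-17.6,"ty":-46.7,"tz":0,"roll":0,"grip":0}]' | head -2; python3 -m inch '[{"tx":0,"ty":0,"tz":0,"roll":-0.16,"grip":0},{"tx":0,"ty":0,"tz":0,"roll":-0.16,"grip":0},{"tx":0,"ty":0,"tz":0,"roll":-0.16,"grip":0},{"tx":0,"ty":0,"tz":20,"roll":0,"grip":0},{"tx":0,"ty":0,"tz":20,"roll":0,"grip":0},{"tx":0,"ty":0,"tz":0,"roll":0,"grip":0}]'
python3 - <<'E'
from h import *
st,f=snap("wrist","w7.png"); print(go([480.9,218.2,100],.248+np.pi/2))
spots(["spacer_a","wall_face","bedplate"],"wrist",2)
cw=cam("wrist",st); p=np.array(st["eef_pos"]);M=R.from_quat(st["tcp_rot"]).as_matrix()
print("foot corners",proj(cw,[p+M@[s+22*0+a,b,58] for s in (-8,52) for a in(0,) for b in(-3.5,3.5)]).round(0).tolist())
W=np.array([500.2,231.4]);xs=np.array([.9694,.2455]);ys=np.array([-.2455,.9694])
print("wall ends/cheek ends",proj(cw,[[*(W+a*xs+b*ys),46] for b in(0,-20) for a in(-42,0,42)]).round(0).tolist())
E
```

```text
clock: 17.58
eef_pos: [478.3, 220.1, 171.1]
clock: 18.32
eef_pos: [477.9, 217.7, 129.7]
tcp_rot: [0.992, 0.124, -0.002, 0.001]
wrist_force: [-0.2, 0.1, -1.0]
gripper_width: 0.076
finger_force: 30.0
[[2.2, 0.6, 30.8], ('roll', np.float64(0.001))]
wrist spacer_a [(0.97, [497.2, 224.4, 72.2])]
wrist wall_face [(0.56, [501.3, 235.8, 45.1]), (0.26, [495.8, 223.3, 73.9])]
wrist bedplate [(0.84, [503.7, 219.5, 43.7])]
foot corners [[315.0, 279.0], [328.0, 279.0], [314.0, 163.0], [329.0, 163.0]]
wall ends/cheek ends [[308.0, 278.0], [308.0, 207.0], [307.0, 130.0], [342.0, 278.0], [343.0, 207.0], [344.0, 130.0]]
```

View pics/w7.png

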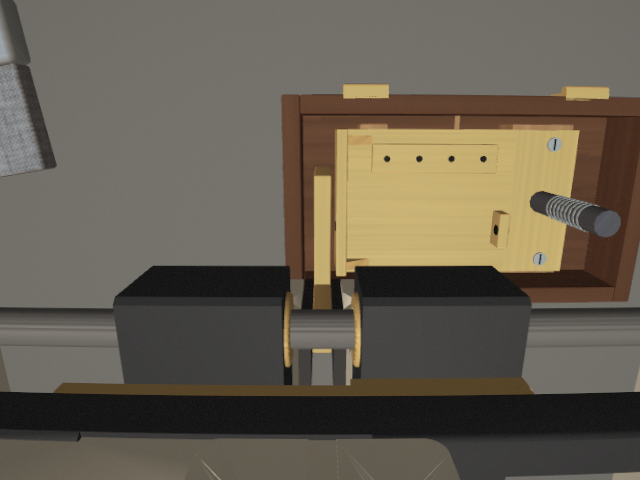

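The view shows the punch standing in its hole, the wall's inner edge at u≈301.5, the cheek's outer edge at u≈335, and the held spacer at u 314–331. The wall is a few mm further +y than I had it, so I compute it relative to the held spacer.

Run:
```python
from h import *
st=bot.get_state();cw=cam("wrist",st);M=R.from_quat(st["tcp_rot"]).as_matrix();p=np.array(st["eef_pos"])
g=cv2.cvtColor(cv2.imread("pics/w7.png"),cv2.COLOR_BGR2GRAY).astype(float)
for v in (150,180,207,230,250):
    row=g[v-1:v+2].mean(0);d=np.gradient(row)
    a=294+np.argmax(np.abs(d[294:308]));b=331+np.argmax(np.abs(d[331:341]))
    w=atz(cw,[(a,v),(b,v)],46); t=(w-p)@M
    print(v,a,b,t[:,:2].round(1).tolist(),w[:,:2].round(1).tolist())
```

```text
150 303 336 [[56.7, -10.3], [56.7, 7.9]] [[531.9, 243.0], [536.4, 225.4]]
180 303 331 [[40.2, -10.4], [40.2, 5.2]] [[515.9, 239.1], [519.8, 223.9]]
207 301 331 [[24.9, -11.7], [24.9, 5.3]] [[500.8, 236.6], [505.0, 220.1]]
230 304 336 [[11.5, -10.2], [11.5, 8.2]] [[488.2, 231.8], [492.7, 213.9]]
250 304 335 [[-0.4, -10.3], [-0.4, 7.7]] [[476.6, 228.9], [481.0, 211.4]]
```

```bash
python3 -m inch '[{"tx":2.2,"ty":-3.5,"tz":5,"roll":0,"grip":0},{"tx":0,"ty":0,"tz":12,"roll":0,"grip":0},{"tx":0,"ty":0,"tz":12,"roll":0,"grip":0},{"tx":0,"ty":0,"tz":10,"roll":0,"grip":0},{"tx":0,"ty":0,"tz":8,"roll":0,"grip":0},{"tx":0,"ty":0,"tz":4,"roll":0,"grip":0},{"tx":0,"ty":0,"tz":0,"roll":0,"grip":0}]';python3 -m inch '[{"tx":0,"ty":0,"tz":3,"roll":0,"grip":0},{"tx":0,"ty":0,"tz":3,"roll":0,"grip":0},{"tx":0,"ty":0,"tz":0,"roll":0,"grip":0}]' | grep -E "eef|wrist"
```

```text
clock: 19.4
eef_pos: [480.3, 222.5, 79.8]
tcp_rot: [0.992, 0.124, -0.0, 0.0]
wrist_force: [-0.1, -0.3, -1.1]
gripper_width: 0.074
finger_force: 30.0
eef_pos: [480.2, 222.5, 73.9]
wrist_force: [-0.4, 0.4, -1.5]
```

```bash
for i in 1 2 3; do python3 -m inch '[{"tx":0,"ty":0,"tz":1.2,"roll":0,"grip":0},{"tx":0,"ty":0,"tz":0,"roll":0,"grip":0}]'|grep -E "eef|wrist"; done
```

```text
eef_pos: [480.3, 222.6, 72.8]
wrist_force: [1.2, -0.5, -0.5]
eef_pos: [480.3, 222.6, 71.6]
wrist_force: [-0.3, 1.0, -1.1]
eef_pos: [480.3, 222.5, 70.4]
wrist_force: [-0.3, 0.2, -1.1]
```

```bash
for i in 1 2 3; do python3 -m inch '[{"tx":0,"ty":0,"tz":0.8,"roll":0,"grip":0},{"tx":0,"ty":0,"tz":0,"roll":0,"grip":0}]'|grep -E "eef|wrist"; done
```

```text
eef_pos: [480.5, 222.6, 70.2]
wrist_force: [-0.5, -0.1, 5.2]
eef_pos: [480.6, 222.7, 70.1]
wrist_force: [-4.5, -1.7, 12.8]
eef_pos: [480.6, 222.7, 70.1]
wrist_force: [-7.3, -2.2, 20.6]
```

```bash
python3 -m inch '[{"tx":0,"ty":0,"tz":-1.8,"roll":0,"grip":0},{"tx":0,"ty":-1.5,"tz":0,"roll":0,"grip":0},{"tx":0,"ty":0,"tz":0,"roll":0,"grip":0}]'|grep -E "eef|wrist"; for i in 1 2 3; do python3 -m inch '[{"tx":0,"ty":-0.8,"tz":0,"roll":0,"grip":0},{"tx":0,"ty":0,"tz":0,"roll":0,"grip":0}]'|grep -E "eef|wrist"; done
```

```text
eef_pos: [480.2, 224.0, 70.1]
wrist_force: [-1.8, -1.6, 5.9]
eef_pos: [480.1, 224.6, 70.1]
wrist_force: [0.3, -3.2, 5.7]
eef_pos: [479.9, 225.4, 70.1]
wrist_force: [-0.8, -2.3, 5.6]
eef_pos: [479.8, 226.2, 70.1]
wrist_force: [0.3, -2.4, 6.1]
```

```bash
for i in 1 2 3; do python3 -m inch '[{"tx":0,"ty":-0.8,"tz":0,"roll":0,"grip":0},{"tx":0,"ty":0,"tz":0,"roll":0,"grip":0}]'|grep -E "eef|wrist"; done
```

```text
eef_pos: [479.7, 226.7, 70.1]
wrist_force: [2.0, -4.1, 6.3]
eef_pos: [479.6, 226.7, 70.1]
wrist_force: [3.3, -6.2, 5.5]
eef_pos: [479.5, 226.9, 70.1]
wrist_force: [5.4, -10.2, 5.9]
```

```bash
python3 -m inch '[{"tx":0,"ty":1.6,"tz":0,"roll":0,"grip":0},{"tx":0,"ty":0,"tz":0,"roll":0,"grip":0.2},{"tx":0,"ty":0,"tz":0,"roll":0,"grip":0.3},{"tx":0,"ty":0,"tz":-15,"roll":0,"grip":0.3},{"tx":0,"ty":0,"tz":-40,"roll":0,"grip":0.3},{"tx":0,"ty":0,"tz":-45,"roll":0,"grip":0.4}]' | head -2
python3 - <<'E'
from h import *
snap("wrist","w8.png"); print(np.round(bot.get_state()["joint_positions"],2))
spots(["spacer_a","wall_face"],"wrist",1)
for m in bot.cut_out("spacer_a","wrist")[:1]:
    ys,xs=np.nonzero(m["mask"]);print(m["conf"],np.percentile(xs,[1,50,99]),np.percentile(ys,[1,50,99]))
E
python3 -m inch '[{"tx":1.6,"ty":46.4,"tz":0,"roll":0,"grip":0.6},{"tx":1.6,"ty":46.4,"tz":0,"roll":0,"grip":0.6},{"tx":1.6,"ty":46.4,"tz":0,"roll":0,"grip":0.6},{"tx":1.6,"ty":46.4,"tz":0,"roll":0,"grip":0.6},{"tx":1.6,"ty":46.4,"tz":0,"roll":0,"grip":0.6},{"tx":1.6,"ty":46.4,"tz":0,"roll":0,"grip":0.6},{"tx":1.6,"ty":46.4,"tz":0,"roll":0,"grip":0.6},{"tx":1.6,"ty":46.4,"tz":0,"roll":0,"grip":0.6}]'|head -2;python3 -m inch '[{"tx":0,"ty":0,"tz":0,"roll":0.1864,"grip":0.6},{"tx":0,"ty":0,"tz":0,"roll":0.1864,"grip":0.6},{"tx":0,"ty":0,"tz":0,"roll":0.1864,"grip":0.6},{"tx":0,"ty":0,"tz":0,"roll":0.1864,"grip":0.6},{"tx":0,"ty":0,"tz":0,"roll":0.1864,"grip":0.6},{"tx":0,"ty":0,"tz":0,"roll":0.1864,"grip":0.6},{"tx":0,"ty":0,"tz":0,"roll":0.1864,"grip":0.6},{"tx":0,"ty":0,"tz":0,"roll":0.1864,"grip":0.6},{"tx":0,"ty":0,"tz":0,"roll":0.1864,"grip":0.6},{"tx":0,"ty":0,"tz":0,"roll":0.1864,"grip":0.6},{"tx":0,"ty":0,"tz":0,"roll":0.1864,"grip":0.6},{"tx":0,"ty":0,"tz":0,"roll":0,"grip":0.6}]'
python3 - <<'E'
from h import *
st,f=snap("wrist","w9.png"); print(go([582.8,-129.9,62],-.2326))
spots(["wedge","spacer_b"],"wrist",1)
for m in bot.cut_out("wedge","wrist")[:1]:
    ys,xs=np.nonzero(m["mask"]);print(m["conf"],xs.min(),xs.max(),ys.min(),ys.max())
cw=cam("wrist",st); S=np.array([576.6,-156.2]);x=np.array([.973,-.2305]);y=np.array([.2305,.973])
print("head pred",proj(cw,[[*(S+a*x+b*y),89] for a in(-13,13) for b in(40,17.8)]).round(0).tolist())
E
```

```text
clock: 23.9
eef_pos: [478.8, 227.0, 171.5]
[ 0.81  0.17 -0.39  0.   -1.01  1.01]
wrist spacer_a [(0.68, [496.6, 231.6, 11.5])]
wrist wall_face [(0.67, [505.0, 235.8, 48.1])]
0.86 [317. 323. 329.] [154. 208. 259.]
clock: 25.1
eef_pos: [582.8, -130.8, 168.9]
clock: 26.6
eef_pos: [582.5, -129.3, 169.0]
tcp_rot: [-0.622, 0.783, 0.001, -0.001]
wrist_force: [0.3, -0.7, 0.2]
gripper_width: 0.602
finger_force: 0.0
[[0.5, -0.4, 107.1], ('roll', np.float64(0.006))]
wrist wedge [(0.89, [585.7, -118.2, 4.5])]
wrist spacer_b [(0.82, [570.2, -189.6, 3.3])]
head pred [[345.0, 272.0], [345.0, 234.0], [299.0, 271.0], [299.0, 234.0]]
```

```bash
python3 -m inch '[{"tx":0.5,"ty":-0.4,"tz":30,"roll":0.006,"grip":0.6},{"tx":0,"ty":0,"tz":30,"roll":0,"grip":0.6},{"tx":0,"ty":0,"tz":30,"roll":0,"grip":0.5},{"tx":0,"ty":0,"tz":17,"roll":0,"grip":0.45},{"tx":0,"ty":0,"tz":0,"roll":0,"grip":0.3},{"tx":0,"ty":0,"tz":0,"roll":0,"grip":0},{"tx":0,"ty":0,"tz":0,"roll":0,"grip":0},{"tx":0,"ty":0,"tz":0,"roll":0,"grip":0},{"tx":0,"ty":0,"tz":0,"roll":0,"grip":0},{"tx":0,"ty":0,"tz":0,"roll":0,"grip":0}]'
```

```text
clock: 28.05
eef_pos: [583.9, -130.0, 63.6]
tcp_rot: [-0.619, 0.785, -0.0, 0.0]
wrist_force: [-0.8, 0.7, 5.7]
gripper_width: 0.295
finger_force: 30.0
```

```bash
python3 -m inch '[{"tx":0,"ty":0,"tz":-26,"roll":0,"grip":0},{"tx":0,"ty":0,"tz":-40,"roll":0,"grip":0},{"tx":0,"ty":0,"tz":-42,"roll":0,"grip":0},{"tx":-39.5,"ty":19.3,"tz":0,"roll":0,"grip":0},{"tx":-39.5,"ty":19.3,"tz":0,"roll":0,"grip":0},{"tx":-39.5,"ty":19.3,"tz":0,"roll":0,"grip":0},{"tx":-39.5,"ty":19.3,"tz":0,"roll":0,"grip":0},{"tx":-39.5,"ty":19.3,"tz":0,"roll":0,"grip":0},{"tx":-39.5,"ty":19.3,"tz":0,"roll":0,"grip":0},{"tx":-39.5,"ty":19.3,"tz":0,"roll":0,"grip":0},{"tx":-39.5,"ty":19.3,"tz":0,"roll":0,"grip":0}]'|head -2;python3 -m inch '[{"tx":0,"ty":0,"tz":0,"roll":-0.161,"grip":0},{"tx":0,"ty":0,"tz":0,"roll":-0.161,"grip":0},{"tx":0,"ty":0,"tz":0,"roll":-0.161,"grip":0},{"tx":0,"ty":0,"tz":20,"roll":0,"grip":0},{"tx":0,"ty":0,"tz":24,"roll":0,"grip":0},{"tx":0,"ty":0,"tz":0,"roll":0,"grip":0}]'
python3 - <<'E'
from h import *
st,f=snap("wrist","w10.png"); print(go([506.2,213.0,100],.248))
spots(["wedge","spacer_a","bedplate","wall_face"],"wrist",1)
E
```

```text
clock: 29.42
eef_pos: [506.7, 214.6, 170.8]
clock: 30.18
eef_pos: [506.1, 212.4, 125.2]
tcp_rot: [0.789, -0.615, -0.001, 0.002]
wrist_force: [-0.4, -0.1, 0.2]
gripper_width: 0.296
finger_force: 30.0
[[-0.3, 0.7, 26.5], ('roll', np.float64(-0.001))]
wrist wedge [(0.57, [503.6, 222.4, 66.1])]
wrist spacer_a [(0.82, [499.2, 232.2, 13.8])]
wrist bedplate [(0.83, [503.4, 219.2, 43.5])]
wrist wall_face []
```

View pics/w10.png

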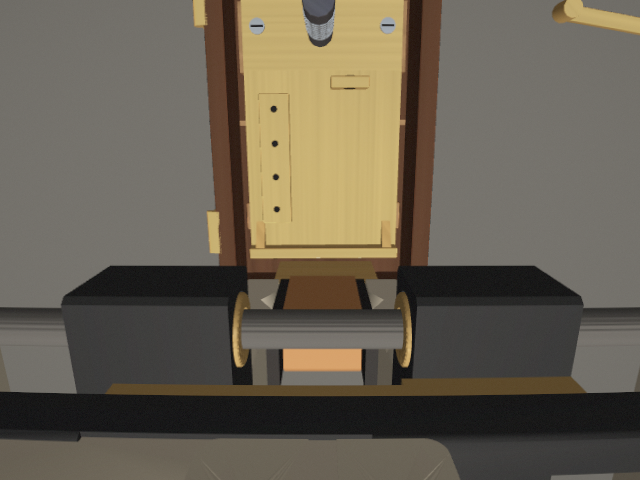

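The view shows the cheek edge at v≈258, the spacer's front face from v≈262 down to 278 behind it (u 275–375), and the wedge held square (u 283–362) in front. I check this against the model.

Run:
```python
from h import *
st=bot.get_state();cw=cam("wrist",st);M=R.from_quat(st["tcp_rot"]).as_matrix();p=np.array(st["eef_pos"])
xs=np.array([.9694,.2455]);ys=np.array([-.2455,.9694]);P=lambda a,b,z:[*(a*xs+b*ys),z]
for n,q in dict(sp_foot=P(543,98.6,12),sp_top=P(543,98.6,52),spL=P(513,98.6,52),spR=P(573,98.6,52),cheek=P(543,86,46),cheekL=P(501,86,46),cheekR=P(585,86,46),wfootflat=p+M@[-12.8,0,58.5],wfootslope=p+M@[-9.8,0,58.5]).items(): print(n,proj(cw,[q]).round(1)[0])
print(p@[*xs,0],p@[*ys,0])
```

```text
sp_foot [325.9 259. ]
sp_top [326.4 280.3]
spL [379.2 280.2]
spR [273.7 280.3]
cheek [326.4 255.9]
cheekL [399.5 255.8]
cheekR [253.3 256. ]
wfootflat [323.2 286. ]
wfootslope [323.2 280.7]
544.762290025082 82.52128919291302
```

```bash
python3 -m inch '[{"tx":-0.3,"ty":0.7,"tz":10,"roll":0,"grip":0},{"tx":0,"ty":0,"tz":10,"roll":0,"grip":0},{"tx":0,"ty":0,"tz":6,"roll":0,"grip":0},{"tx":0,"ty":0,"tz":5,"roll":0,"grip":0},{"tx":0,"ty":0,"tz":0,"roll":0,"grip":0}]' | grep -E "eef|wrist"; for i in 1 2 3; do python3 -m inch '[{"tx":-1,"ty":0,"tz":0,"roll":0,"grip":0},{"tx":0,"ty":0,"tz":0,"roll":0,"grip":0}]'|grep -E "eef|wrist"; done
```

```text
eef_pos: [506.4, 213.3, 95.3]
wrist_force: [0.2, -0.1, -0.6]
eef_pos: [506.5, 214.6, 96.1]
wrist_force: [0.1, 0.2, 0.3]
eef_pos: [506.1, 215.5, 96.0]
wrist_force: [0.4, -0.4, 0.1]
eef_pos: [505.8, 216.4, 95.9]
wrist_force: [1.0, -0.2, -1.3]
```

```bash
for i in 1 2 3 4; do python3 -m inch '[{"tx":-0.6,"ty":0,"tz":0,"roll":0,"grip":0},{"tx":0,"ty":0,"tz":0,"roll":0,"grip":0}]'|grep -E "eef|wrist"; done
```

```text
eef_pos: [505.7, 216.8, 95.9]
wrist_force: [0.7, -0.9, -0.0]
eef_pos: [505.6, 217.1, 95.9]
wrist_force: [2.9, -4.4, 0.8]
eef_pos: [505.6, 217.3, 95.9]
wrist_force: [3.3, -6.2, 0.5]
eef_pos: [505.4, 217.6, 96.0]
wrist_force: [3.7, -6.8, 1.0]
```

```bash
python3 -m inch '[{"tx":1.2,"ty":0,"tz":0,"roll":0,"grip":0},{"tx":0,"ty":0,"tz":4,"roll":0,"grip":0},{"tx":0,"ty":0,"tz":4,"roll":0,"grip":0},{"tx":0,"ty":0,"tz":3,"roll":0,"grip":0},{"tx":0,"ty":0,"tz":0,"roll":0,"grip":0}]' | grep -E "eef|wrist"; for i in 1 2 3; do python3 -m inch '[{"tx":0,"ty":0,"tz":1.2,"roll":0,"grip":0},{"tx":0,"ty":0,"tz":0,"roll":0,"grip":0}]'|grep -E "eef|wrist"; done
```

```text
eef_pos: [505.2, 217.3, 84.2]
wrist_force: [1.3, -4.7, -2.3]
eef_pos: [505.4, 217.3, 83.5]
wrist_force: [2.4, -4.3, 0.8]
eef_pos: [505.5, 217.3, 82.5]
wrist_force: [2.4, -4.4, 0.9]
eef_pos: [505.5, 217.3, 81.3]
wrist_force: [3.7, -5.1, 1.3]
```

```bash
for i in 1 2 3 4; do python3 -m inch '[{"tx":0,"ty":0,"tz":1,"roll":0,"grip":0},{"tx":0,"ty":0,"tz":0,"roll":0,"grip":0}]'|grep -E "eef|wrist"; done
python3 - <<'E'
from h import *
st,f=snap("wrist","w11.png"); g=cv2.cvtColor(f,cv2.COLOR_RGB2GRAY).astype(float)
cw=cam("wrist",st);ys=np.array([-.2455,.9694])
d=[]
for u in list(range(256,272,4))+list(range(380,394,4)):
    c=np.gradient(g[:,u-1:u+2].mean(1)); d.append(220+np.argmin(c[220:275]))
print(d,(atz(cw,[(264,np.median(d))],46)[0][:2]@ys).round(2)); spots(["plate_hole","punch","bedplate"],"wrist",1)
E
```

```text
eef_pos: [505.6, 217.3, 80.3]
wrist_force: [1.7, -5.6, 1.7]
eef_pos: [505.7, 217.4, 79.5]
wrist_force: [1.6, -5.4, 2.1]
eef_pos: [505.8, 217.4, 78.6]
wrist_force: [2.1, -5.6, 2.8]
eef_pos: [505.8, 217.4, 77.6]
wrist_force: [2.7, -5.6, 2.6]
[np.int64(259), np.int64(259), np.int64(259), np.int64(259), np.int64(259), np.int64(258), np.int64(259), np.int64(259)] 75.96
wrist plate_hole []
wrist punch [(0.49, [532.3, 98.1, 17.2])]
wrist bedplate [(0.56, [503.8, 216.8, 44.9])]
```

```bash
for i in 1 2 3 4; do python3 -m inch '[{"tx":0,"ty":0,"tz":0.8,"roll":0,"grip":0},{"tx":0,"ty":0,"tz":0,"roll":0,"grip":0}]'|grep -E "eef|wrist"; done
python3 - <<'E'
from h import *
c=cv2.imread("pics/w11.png"); g=cv2.cvtColor(c,cv2.COLOR_BGR2GRAY)
print(g[225:285:2,262].tolist())
E
```

```text
eef_pos: [505.8, 217.4, 76.9]
wrist_force: [1.9, -6.5, 3.6]
eef_pos: [505.9, 217.4, 76.1]
wrist_force: [1.4, -6.4, 3.6]
eef_pos: [505.9, 217.4, 75.3]
wrist_force: [2.1, -5.2, 3.4]
eef_pos: [505.9, 217.4, 74.5]
wrist_force: [1.4, -6.0, 4.0]
[175, 175, 176, 175, 176, 176, 175, 175, 174, 175, 175, 174, 175, 175, 175, 175, 174, 124, 81, 80, 146, 173, 171, 171, 171, 174, 85, 88, 99, 98]
```

```bash
cat > ck.py <<'E'
from h import *
st,f=snap("wrist","c%d.png"%int(bot.get_state()["clock"]*100)); g=cv2.cvtColor(f,cv2.COLOR_RGB2GRAY).astype(float)
cw=cam("wrist",st);ys=np.array([-.2455,.9694]);M=R.from_quat(st["tcp_rot"]).as_matrix()
o=[]
for u in range(256,268,2):
    c=g[:,u-1:u+2].mean(1); d=np.clip(-np.gradient(c)[268:284],0,None)**2; o.append((d*np.arange(268,284)).sum()/d.sum())
v=np.median(o); w=atz(cw,[(262,v)],46)[0]
print("edge v",round(v,2),"cheek-TCP along tool x",((w-st["eef_pos"])@M)[0].round(2))
E
for i in 1 2; do python3 -m inch '[{"tx":0,"ty":0,"tz":0.8,"roll":0,"grip":0},{"tx":0,"ty":0,"tz":0,"roll":0,"grip":0}]'|grep -E "eef|wrist"; python3 ck.py; done
```

```text
eef_pos: [505.9, 217.4, 73.7]
wrist_force: [1.6, -6.7, 3.7]
edge v 276.2 cheek-TCP along tool x 3.76
eef_pos: [505.9, 217.4, 73.1]
wrist_force: [1.3, -5.7, 5.4]
edge v 276.19 cheek-TCP along tool x 4.01
```

```bash
for i in 1 2; do python3 -m inch '[{"tx":0,"ty":0,"tz":0.7,"roll":0,"grip":0},{"tx":0,"ty":0,"tz":0,"roll":0,"grip":0}]'|grep -E "eef|wrist"; python3 ck.py; done
python3 - <<'E'
from h import *
st=dict(bot.get_state()); M=R.from_quat(st["tcp_rot"]).as_matrix()
g=cv2.cvtColor(cv2.imread("pics/w11.png"),cv2.COLOR_BGR2GRAY).astype(float);st["eef_pos"]=np.array([505.8,217.4,77.6]);cw=cam("wrist",st);o=[]
for u in range(256,268,2):
    c=g[:,u-1:u+2].mean(1); d=np.clip(-np.gradient(c)[268:284],0,None)**2; o.append((d*np.arange(268,284)).sum()/d.sum())
w=atz(cw,[(262,np.median(o))],46)[0];print("w11",np.median(o),((w-st["eef_pos"])@M)[0])
E
```

```text
eef_pos: [506.0, 217.4, 72.5]
wrist_force: [2.0, -6.6, 6.6]
edge v 276.2 cheek-TCP along tool x 4.19
eef_pos: [506.1, 217.5, 72.1]
wrist_force: [1.6, -6.3, 8.7]
edge v 276.2 cheek-TCP along tool x 4.37
w11 276.2009441100405 2.362890944117178
```

```bash
ls pics | grep ^c
python3 - <<'E'
from h import *
import glob
st0=bot.get_state();M=R.from_quat(st0["tcp_rot"]).as_matrix()
ref=None
fs=["w11.png"]+sorted(f[5:] for f in glob.glob("pics/c*.png"))
for fn,z in zip(fs,[77.6,73.7,73.1,72.5,72.1]):
    g=cv2.cvtColor(cv2.imread("pics/"+fn),cv2.COLOR_BGR2GRAY).astype(float)
    print(fn,z,g[252:282,258:266].mean(1).round().astype(int).tolist())
    cw=cam("wrist",dict(st0,eef_pos=np.array([505.9,217.4,z])))
    xs=np.array([.9694,.2455]);ys=np.array([-.2455,.9694])
    print("  pred cheek outer 86,84,83 / inner 80:",[proj(cw,[[*(578*xs+b*ys),46]]).round(1)[0].tolist() for b in(86,84,83,80)])
E
```

```text
c3662.png
c3692.png
c3722.png
c3752.png
w11.png 77.6 [174, 174, 174, 174, 174, 174, 174, 127, 88, 81, 82, 81, 102, 145, 171, 173, 172, 172, 171, 171, 170, 170, 172, 174, 137, 84, 75, 89, 99, 99]
  pred cheek outer 86,84,83 / inner 80: [[248.5, 280.0], [248.3, 275.9], [248.2, 273.8], [247.9, 267.5]]
c3662.png 73.7 [175, 175, 175, 174, 174, 175, 158, 100, 82, 82, 82, 79, 130, 160, 172, 173, 172, 172, 171, 170, 170, 171, 173, 175, 133, 83, 74, 88, 98, 100]
  pred cheek outer 86,84,83 / inner 80: [[247.1, 283.0], [246.9, 278.8], [246.8, 276.7], [246.4, 270.3]]
c3692.png 73.1 [175, 175, 175, 175, 174, 175, 158, 100, 82, 82, 81, 80, 128, 158, 172, 172, 172, 171, 171, 170, 170, 171, 173, 174, 137, 85, 74, 88, 98, 99]
  pred cheek outer 86,84,83 / inner 80: [[246.8, 283.5], [246.6, 279.3], [246.5, 277.2], [246.2, 270.8]]
c3722.png 72.5 [175, 175, 175, 175, 175, 175, 159, 100, 82, 82, 82, 80, 128, 157, 172, 172, 172, 171, 171, 170, 170, 171, 172, 174, 138, 85, 74, 88, 98, 99]
  pred cheek outer 86,84,83 / inner 80: [[246.6, 284.0], [246.4, 279.8], [246.3, 277.6], [246.0, 271.2]]
c3752.png 72.1 [175, 175, 175, 175, 174, 175, 158, 100, 82, 82, 82, 78, 126, 157, 172, 172, 172, 171, 171, 170, 170, 171, 172, 174, 137, 85, 74, 88, 98, 99]
  pred cheek outer 86,84,83 / inner 80: [[246.4, 284.3], [246.2, 280.1], [246.1, 278.0], [245.8, 271.5]]
```

```bash
cat > ck.py <<'E'
from h import *
st,f=snap("wrist","d%d.png"%int(bot.get_state()["clock"]*100)); g=cv2.cvtColor(f,cv2.COLOR_RGB2GRAY).astype(float)
c=g[:,256:270].mean(1); d=np.clip(-np.gradient(c)[254:263],0,None)**2
print("edge v",((d*np.arange(254,263)).sum()/d.sum()).round(2))
E
for i in 1 2; do python3 -m inch '[{"tx":0,"ty":0,"tz":0.7,"roll":0,"grip":0},{"tx":0,"ty":0,"tz":0,"roll":0,"grip":0}]'|grep -E "eef|wrist"; python3 ck.py; done
```

```text
eef_pos: [506.3, 217.5, 71.6]
wrist_force: [0.2, -7.0, 10.1]
edge v 258.52
eef_pos: [506.4, 217.6, 71.2]
wrist_force: [0.1, -6.7, 12.2]
edge v 258.52
```

```bash
ls pics | grep ^d
cat > fl.py <<'E'
from h import *
import sys
def flow(a,b,za,zb):
    A,B=[cv2.imread("pics/"+x,0) for x in(a,b)]
    st=bot.get_state(); ca,cb=[cam("wrist",dict(st,eef_pos=np.array([505.9,217.4,z]))) for z in(za,zb)]
    ys=np.array([-.2455,.9694])
    for n,(u0,u1,v0,v1),z in(("plate",(250,392,20,240),40),("walls",(180,235,20,255),46),("wallsR",(405,450,20,255),46)):
        m=np.zeros_like(A);m[v0:v1,u0:u1]=255
        p=cv2.goodFeaturesToTrack(A,60,.02,6,mask=m)
        if p is None: print(n,"none");continue
        q,s,_=cv2.calcOpticalFlowPyrLK(A,B,p,None,winSize=(21,21)); k=s.ravel()==1;p=p[k,0];q=q[k,0]
        dw=(atz(cb,q,z)-atz(ca,p,z))[:,:2]@ys
        print(n,len(p),"ys shift median",np.median(dw).round(2),"iqr",np.subtract(*np.percentile(dw,[75,25])).round(2),"px dv",np.median(q[:,1]-p[:,1]).round(2))
E
python3 - <<'E'
from fl import *
import glob
d=sorted(f[5:] for f in glob.glob("pics/d*.png"))
L=[("w11.png",77.6),("c3662.png",73.7),("c3752.png",72.1),(d[-1],71.2)]
for (a,za),(b,zb) in zip(L,L[1:]): print(a,b); flow(a,b,za,zb)
E
```

```text
d3782.png
d3812.png
w11.png c3662.png
plate 22 ys shift median -1.55 iqr 0.08 px dv -5.32
walls 9 ys shift median 0.01 iqr 0.1 px dv 1.55
wallsR 8 ys shift median 0.07 iqr 0.11 px dv 0.7
c3662.png c3752.png
plate 20 ys shift median -0.52 iqr 0.02 px dv -1.95
walls 9 ys shift median -0.03 iqr 0.06 px dv 0.75
wallsR 9 ys shift median -0.0 iqr 0.13 px dv 0.36
c3752.png d3812.png
plate 22 ys shift median -0.27 iqr 0.04 px dv -0.96
walls 11 ys shift median -0.03 iqr 0.12 px dv -0.04
wallsR 17 ys shift median 0.25 iqr 1.17 px dv 0.71
```

```bash
for i in 1 2; do python3 -m inch '[{"tx":0,"ty":0,"tz":0.8,"roll":0,"grip":0},{"tx":0,"ty":0,"tz":0,"roll":0,"grip":0}]'|grep -E "eef|wrist"; done; python3 ck.py
python3 - <<'E'
from fl import *
import glob
d=sorted(f[5:] for f in glob.glob("pics/d*.png"))
flow("d3812.png",d[-1],71.2,bot.get_state()["eef_pos"][2]); print(bot.get_state()["clock"])
E
```

```text
eef_pos: [506.6, 217.6, 70.7]
wrist_force: [-0.4, -7.3, 14.2]
eef_pos: [506.6, 217.6, 70.6]
wrist_force: [-2.6, -7.5, 21.5]
edge v 258.53
plate 21 ys shift median -0.18 iqr 0.05 px dv -0.65
walls 15 ys shift median -0.13 iqr 0.87 px dv -0.14
wallsR 13 ys shift median 0.01 iqr 0.36 px dv -0.06
38.725
```

The force jumped from 14 to 21.5 N with the wedge foot at z≈12, which is the shell floor. The wedge bottoms with one spacer, so the second is wanted. I return the wedge to its slot, then add spacer_b.

```bash
python3 -m inch '[{"tx":0,"ty":0,"tz":-3,"roll":0,"grip":0},{"tx":0,"ty":0,"tz":-6,"roll":0,"grip":0},{"tx":0.8,"ty":0,"tz":-15,"roll":0,"grip":0},{"tx":0,"ty":0,"tz":-38,"roll":0,"grip":0},{"tx":0,"ty":0,"tz":-42,"roll":0,"grip":0},{"tx":0,"ty":0,"tz":0,"roll":0.161,"grip":0},{"tx":0,"ty":0,"tz":0,"roll":0.161,"grip":0},{"tx":0,"ty":0,"tz":0,"roll":0.161,"grip":0}]' | head -5
python3 - <<'E'
from h import *
print(go([583.9,-130.0,63.6],np.radians(166.5))); 
bot.grab_frame("wrist"); spots(["spacer_a"],"wrist",1)
E
```

```text
clock: 39.72
eef_pos: [506.1, 217.9, 173.5]
tcp_rot: [-0.617, 0.787, 0.0, 0.001]
wrist_force: [0.1, -0.1, -0.3]
gripper_width: 0.291
[[319.5, -158.6, 109.2], ('roll', np.float64(-0.006))]
wrist spacer_a [(0.67, [495.7, 232.0, 11.7])]
```

```bash
python3 -m inch '[{"tx":40,"ty":-19.8,"tz":0,"roll":-0.006,"grip":0},{"tx":40,"ty":-19.8,"tz":0,"roll":0,"grip":0},{"tx":40,"ty":-19.8,"tz":0,"roll":0,"grip":0},{"tx":40,"ty":-19.8,"tz":0,"roll":0,"grip":0},{"tx":40,"ty":-19.8,"tz":0,"roll":0,"grip":0},{"tx":40,"ty":-19.8,"tz":0,"roll":0,"grip":0},{"tx":40,"ty":-19.8,"tz":10,"roll":0,"grip":0},{"tx":39.5,"ty":-20,"tz":20,"roll":0,"grip":0},{"tx":0,"ty":0,"tz":20,"roll":0,"grip":0},{"tx":0,"ty":0,"tz":15,"roll":0,"grip":0},{"tx":0,"ty":0,"tz":10,"roll":0,"grip":0},{"tx":0,"ty":0,"tz":0,"roll":0,"grip":0}]' | head -4
python3 - <<'E'
from h import *
print(go([583.9,-130.0,63.6],np.radians(166.5)))
E
```

```text
clock: 41.32
eef_pos: [586.8, -129.9, 96.7]
tcp_rot: [-0.622, 0.783, 0.0, -0.0]
wrist_force: [0.7, 0.1, -0.1]
[[0.7, 2.7, 33.1], ('roll', np.float64(0.007))]
```

```bash
python3 -m inch '[{"tx":0.6,"ty":2.7,"tz":0,"roll":0.006,"grip":0},{"tx":0,"ty":0,"tz":6,"roll":0,"grip":0},{"tx":0,"ty":0,"tz":8,"roll":0,"grip":0},{"tx":0,"ty":0,"tz":8,"roll":0,"grip":0},{"tx":0,"ty":0,"tz":6,"roll":0,"grip":0},{"tx":0,"ty":0,"tz":0,"roll":0,"grip":0}]' | grep -E "clock|eef|wrist"
```

```text
clock: 42.08
eef_pos: [583.7, -130.6, 68.2]
wrist_force: [-0.1, -0.1, -0.7]
```

```bash
python3 -m inch '[{"tx":0,"ty":0,"tz":4,"roll":0,"grip":0},{"tx":0,"ty":0,"tz":0,"roll":0,"grip":0.4},{"tx":0,"ty":0,"tz":0,"roll":0,"grip":0.5},{"tx":0,"ty":0,"tz":-15,"roll":0,"grip":0.5},{"tx":0,"ty":0,"tz":-45,"roll":0,"grip":0.5},{"tx":31.2,"ty":-10.6,"tz":-20,"roll":0,"grip":0.4},{"tx":31.2,"ty":-10.6,"tz":0,"roll":0,"grip":0.4}]' | grep -E "clock|eef|wrist"; python3 -m inch '[{"tx":0,"ty":0,"tz":0,"roll":0.175,"grip":0.4},{"tx":0,"ty":0,"tz":0,"roll":0.175,"grip":0.4},{"tx":0,"ty":0,"tz":0,"roll":0.175,"grip":0.4},{"tx":0,"ty":0,"tz":0,"roll":0.175,"grip":0.4},{"tx":0,"ty":0,"tz":0,"roll":0.175,"grip":0.4},{"tx":0,"ty":0,"tz":0,"roll":0.175,"grip":0.4},{"tx":0,"ty":0,"tz":0,"roll":0.175,"grip":0.4},{"tx":0,"ty":0,"tz":0,"roll":0.175,"grip":0.4},{"tx":0,"ty":0,"tz":0,"roll":0.174,"grip":0.4},{"tx":0,"ty":0,"tz":0,"roll":0,"grip":0.4}]' | grep -E "clock|eef|wrist";python3 - <<'E'
from h import *
st,f=snap("wrist","w12.png");print(go([589.7,-196.3,62],np.radians(76.7)))
spots(["spacer_b","wedge"],"wrist",2)
cw=cam("wrist",st)
for m in bot.cut_out("spacer_b","wrist")[:2]:
    ys,xs=np.nonzero(m["mask"]);print(m["conf"],xs.min(),xs.max(),ys.min(),ys.max())
S=np.array([576.6,-156.2]);x=np.array([.973,-.2305]);y=np.array([.2305,.973])
print("tab pred",proj(cw,[[*(S-36*y+a*x+b*y),81] for a in(16,28) for b in(-3.5,3.5)]).round(0).tolist())
E
```

```text
clock: 42.95
eef_pos: [592.0, -196.8, 149.2]
wrist_force: [-0.2, -0.7, -1.1]
clock: 44.2
eef_pos: [590.4, -196.2, 146.3]
wrist_force: [0.1, -0.5, -0.8]
[[0.8, -0.2, 84.0], ('roll', np.float64(-0.004))]
wrist spacer_b [(0.7, [587.1, -118.7, 6.4]), (0.61, [569.6, -192.2, 5.8])]
wrist wedge [(0.9, [590.0, -120.4, 4.0])]
0.93 313 326 149 265
tab pred [[314.0, 245.0], [328.0, 245.0], [315.0, 267.0], [328.0, 267.0]]
```

```bash
python3 -m inch '[{"tx":0.8,"ty":-0.4,"tz":35,"roll":0,"grip":0.35},{"tx":0,"ty":0,"tz":30,"roll":0,"grip":0.3},{"tx":0,"ty":0,"tz":19,"roll":0,"grip":0.25},{"tx":0,"ty":0,"tz":0,"roll":0,"grip":0},{"tx":0,"ty":0,"tz":0,"roll":0,"grip":0},{"tx":0,"ty":0,"tz":0,"roll":0,"grip":0},{"tx":0,"ty":0,"tz":0,"roll":0,"grip":0},{"tx":0,"ty":0,"tz":0,"roll":0,"grip":0}]'
```

```text
clock: 45.4
eef_pos: [589.7, -196.4, 61.9]
tcp_rot: [0.119, 0.993, -0.0, 0.001]
wrist_force: [0.2, 0.2, 2.5]
gripper_width: 0.078
finger_force: 30.0
```

```bash
python3 -m inch '[{"tx":0,"ty":0,"tz":-30,"roll":0,"grip":0},{"tx":0,"ty":0,"tz":-38,"roll":0,"grip":0},{"tx":0,"ty":0,"tz":-39,"roll":0,"grip":0},{"tx":20.4,"ty":49.6,"tz":0,"roll":0,"grip":0},{"tx":20.4,"ty":49.6,"tz":0,"roll":0,"grip":0},{"tx":20.4,"ty":49.6,"tz":0,"roll":0,"grip":0},{"tx":20.4,"ty":49.6,"tz":0,"roll":0,"grip":0},{"tx":20.4,"ty":49.6,"tz":0,"roll":0,"grip":0},{"tx":20.4,"ty":49.6,"tz":0,"roll":0,"grip":0},{"tx":20.4,"ty":49.6,"tz":0,"roll":0,"grip":0},{"tx":20.4,"ty":49.6,"tz":0,"roll":0,"grip":0}]' | grep -E "clock|eef|wrist"; python3 -m inch '[{"tx":0,"ty":0,"tz":0,"roll":-0.162,"grip":0},{"tx":0,"ty":0,"tz":0,"roll":-0.162,"grip":0},{"tx":0,"ty":0,"tz":0,"roll":-0.162,"grip":0},{"tx":0,"ty":0,"tz":20,"roll":0,"grip":0},{"tx":0,"ty":0,"tz":20,"roll":0,"grip":0},{"tx":0,"ty":0,"tz":0,"roll":0,"grip":0}]' | grep -E "clock|eef|wrist"
python3 - <<'E'
from h import *
st,f=snap("wrist","w13.png"); print(go([524.7,227.8,70],.248+np.pi/2))
spots(["spacer_a","bedplate","wall_face"],"wrist",2)
cw=cam("wrist",st); xs=np.array([.9694,.2455]);ys=np.array([-.2455,.9694]);P=lambda a,b,z:[*(a*xs+b*ys),z]
p=np.array(st["eef_pos"]);M=R.from_quat(st["tcp_rot"]).as_matrix()
print("a face/wall/cheek pred",proj(cw,[P(543,98.6,52),P(543,105.6,46),P(543,82.2,46)]).round(0).tolist(),"held",proj(cw,[p+M@[22,b,17] for b in(-3.5,3.5)]).round(0).tolist())
vv=int(proj(cw,[P(543,98.6,52)])[0,1]);print(vv,f[vv-15,270:370:2].mean(1).round().astype(int).tolist())
i=np.full((480,720,3),0,np.uint8);c=cv2.resize(f[130:290,220:440],None,fx=3.2,fy=3.0)[:, :,::-1];cv2.imwrite("pics/w13c.png",c)
E
```

```text
clock: 46.78
eef_pos: [524.2, 229.5, 168.2]
wrist_force: [0.8, -0.1, -1.4]
clock: 47.52
eef_pos: [523.9, 227.0, 126.7]
wrist_force: [0.6, -0.8, -1.1]
[[-0.2, 0.3, 57.8], ('roll', np.float64(-0.002))]
wrist spacer_a [(0.9, [508.3, 221.8, 67.2]), (0.62, [495.9, 232.1, 11.4])]
wrist bedplate [(0.8, [505.0, 216.4, 45.1])]
wrist wall_face [(0.74, [531.4, 99.9, 38.9]), (0.69, [501.7, 231.7, 42.7])]
a face/wall/cheek pred [[335.0, 216.0], [347.0, 214.0], [305.0, 214.0]] held [[314.0, 241.0], [331.0, 241.0]]
216 [163, 163, 164, 164, 162, 163, 163, 163, 163, 163, 162, 163, 163, 141, 160, 160, 160, 161, 167, 115, 65, 66, 136, 160, 160, 160, 159, 159, 160, 162, 139, 67, 82, 160, 160, 161, 158, 160, 160, 63, 67, 69, 69, 70, 71, 71, 71, 69, 113, 113]
```

View pics/w13c.png

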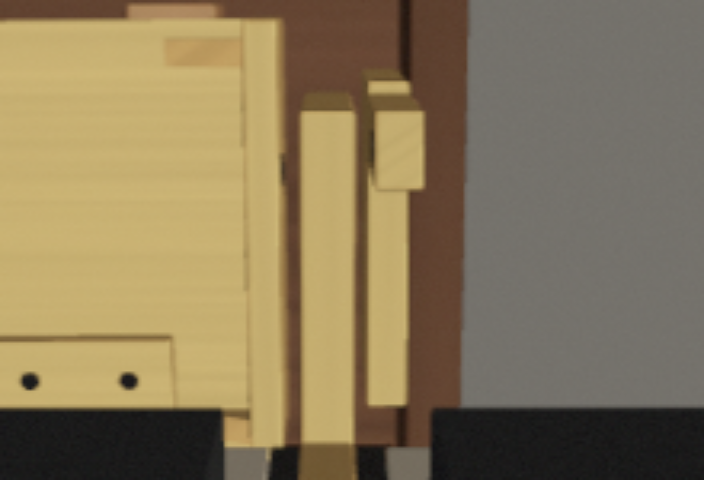

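The crop shows spacer_a standing against the wall (front face u≈335), the cheek edge at u≈309, and the held spacer_b at u 314–331 between them with room on both sides. I lower it.

```bash
python3 -m inch '[{"tx":0,"ty":0.3,"tz":12,"roll":0,"grip":0},{"tx":0,"ty":0,"tz":12,"roll":0,"grip":0},{"tx":0,"ty":0,"tz":12,"roll":0,"grip":0},{"tx":0,"ty":0,"tz":10,"roll":0,"grip":0},{"tx":0,"ty":0,"tz":6,"roll":0,"grip":0},{"tx":0,"ty":0,"tz":3,"roll":0,"grip":0},{"tx":0,"ty":0,"tz":0,"roll":0,"grip":0}]' | grep -E "clock|eef|wrist"; for i in 1 2; do python3 -m inch '[{"tx":0,"ty":0,"tz":1.2,"roll":0,"grip":0},{"tx":0,"ty":0,"tz":0,"roll":0,"grip":0}]'|grep -E "eef|wrist"; done
```

```text
clock: 48.6
eef_pos: [524.9, 228.2, 73.0]
wrist_force: [-0.2, 0.5, -1.5]
eef_pos: [524.9, 228.2, 72.1]
wrist_force: [0.0, -0.1, -0.8]
eef_pos: [524.8, 228.1, 70.6]
wrist_force: [0.6, 0.4, -0.1]
```

```bash
for i in 1 2; do python3 -m inch '[{"tx":0,"ty":0,"tz":1,"roll":0,"grip":0},{"tx":0,"ty":0,"tz":0,"roll":0,"grip":0}]'|grep -E "eef|wrist"; done
```

```text
eef_pos: [524.8, 228.1, 69.6]
wrist_force: [-0.6, -0.0, -2.0]
eef_pos: [525.2, 228.3, 69.2]
wrist_force: [-0.4, -1.0, 4.6]
```

```bash
python3 -m inch '[{"tx":0,"ty":2,"tz":-0.3,"roll":0,"grip":0},{"tx":0,"ty":0,"tz":0,"roll":0,"grip":0}]'|grep -E "eef|wrist"; for i in 1 2 3; do python3 -m inch '[{"tx":0,"ty":0.8,"tz":0,"roll":0,"grip":0},{"tx":0,"ty":0,"tz":0,"roll":0,"grip":0}]'|grep -E "eef|wrist"; done
```

```text
eef_pos: [524.5, 230.1, 69.2]
wrist_force: [0.7, -1.5, 4.7]
eef_pos: [524.4, 230.8, 69.2]
wrist_force: [2.5, -2.5, 5.6]
eef_pos: [524.3, 231.0, 69.2]
wrist_force: [2.8, -5.3, 5.7]
eef_pos: [524.2, 231.1, 69.2]
wrist_force: [4.7, -8.0, 5.7]
```

```bash
python3 -m inch '[{"tx":0,"ty":-1.6,"tz":0,"roll":0,"grip":0},{"tx":0,"ty":0,"tz":0,"roll":0,"grip":0.2},{"tx":0,"ty":0,"tz":0,"roll":0,"grip":0.3},{"tx":0,"ty":0,"tz":-15,"roll":0,"grip":0.3},{"tx":0,"ty":0,"tz":-40,"roll":0,"grip":0.3},{"tx":0,"ty":0,"tz":-45,"roll":0,"grip":0.4}]' | grep -E "clock|eef|wrist"
python3 - <<'E'
from h import *
snap("wrist","w14.png"); spots(["spacer_b"],"wrist",3)
print(go([583.8,-130.4,100],np.radians(166.5)))
E
python3 -m inch '[{"tx":3.9,"ty":-45.5,"tz":0,"roll":0,"grip":0.5},{"tx":3.9,"ty":-45.5,"tz":0,"roll":0,"grip":0.5},{"tx":3.9,"ty":-45.5,"tz":0,"roll":0,"grip":0.5},{"tx":3.9,"ty":-45.5,"tz":0,"roll":0,"grip":0.5},{"tx":3.9,"ty":-45.5,"tz":0,"roll":0,"grip":0.5},{"tx":3.9,"ty":-45.5,"tz":0,"roll":0,"grip":0.5},{"tx":3.9,"ty":-45.5,"tz":0,"roll":0,"grip":0.5},{"tx":3.9,"ty":-45.5,"tz":0,"roll":0,"grip":0.5}]' | grep -E "clock|eef|wrist";python3 -m inch '[{"tx":0,"ty":0,"tz":10,"roll":-0.181,"grip":0.5},{"tx":0,"ty":0,"tz":10,"roll":-0.181,"grip":0.5},{"tx":0,"ty":0,"tz":10,"roll":-0.181,"grip":0.5},{"tx":0,"ty":0,"tz":10,"roll":-0.181,"grip":0.5},{"tx":0,"ty":0,"tz":10,"roll":-0.181,"grip":0.5},{"tx":0,"ty":0,"tz":10,"roll":-0.181,"grip":0.5},{"tx":0,"ty":0,"tz":0,"roll":0,"grip":0.5}]' | grep -E "clock|eef|wrist"
python3 - <<'E'
from h import *
print(go([583.8,-130.4,63.6],np.radians(166.5)))
E
```

```text
clock: 51.35
eef_pos: [523.8, 230.8, 170.5]
wrist_force: [0.9, 0.3, -0.3]
wrist spacer_b [(0.64, [499.7, 234.4, 10.3]), (0.61, [506.7, 226.3, 12.3])]
[[34.3, -366.2, 73.9], ('roll', np.float64(-1.088))]
clock: 52.45
eef_pos: [582.9, -131.1, 169.7]
wrist_force: [0.7, -0.0, 1.1]
clock: 53.32
eef_pos: [582.3, -129.6, 108.8]
wrist_force: [-0.0, -0.0, -0.6]
[[0.4, -1.7, 45.1], ('roll', np.float64(-0.004))]
```

```bash
python3 -m inch '[{"tx":0.4,"ty":-1.7,"tz":20,"roll":0,"grip":0.5},{"tx":0,"ty":0,"tz":25,"roll":0,"grip":0.45},{"tx":0,"ty":0,"tz":0,"roll":0,"grip":0.3},{"tx":0,"ty":0,"tz":0,"roll":0,"grip":0},{"tx":0,"ty":0,"tz":0,"roll":0,"grip":0},{"tx":0,"ty":0,"tz":0,"roll":0,"grip":0}]' | grep -E "clock|eef|wrist|gripper|finger"
```

```text
clock: 54.08
eef_pos: [584.4, -130.6, 64.9]
wrist_force: [-1.7, 1.1, 3.1]
gripper_width: 0.296
finger_force: 29.9
```

```bash
python3 -m inch '[{"tx":0,"ty":0,"tz":-26,"roll":0,"grip":0},{"tx":0,"ty":0,"tz":-40,"roll":0,"grip":0},{"tx":0,"ty":0,"tz":-42,"roll":0,"grip":0},{"tx":-38.9,"ty":19.2,"tz":0,"roll":0,"grip":0},{"tx":-38.9,"ty":19.2,"tz":0,"roll":0,"grip":0},{"tx":-38.9,"ty":19.2,"tz":0,"roll":0,"grip":0},{"tx":-38.9,"ty":19.2,"tz":0,"roll":0,"grip":0},{"tx":-38.9,"ty":19.2,"tz":0,"roll":0,"grip":0},{"tx":-38.9,"ty":19.2,"tz":0,"roll":0,"grip":0},{"tx":-38.9,"ty":19.2,"tz":0,"roll":0,"grip":0},{"tx":-38.9,"ty":19.2,"tz":0,"roll":0,"grip":0}]'|grep -E "clock|eef";python3 -m inch '[{"tx":0,"ty":0,"tz":0,"roll":-0.161,"grip":0},{"tx":0,"ty":0,"tz":0,"roll":-0.161,"grip":0},{"tx":0,"ty":0,"tz":0,"roll":-0.161,"grip":0},{"tx":0,"ty":0,"tz":20,"roll":0,"grip":0},{"tx":0,"ty":0,"tz":28,"roll":0,"grip":0},{"tx":0,"ty":0,"tz":0,"roll":0,"grip":0}]'|grep -E "clock|eef|wrist|rot"
python3 - <<'E'
from h import *
st,f=snap("wrist","w15.png"); print(go([507.6,207.4,108],.248))
E
```

```text
clock: 55.45
eef_pos: [508.4, 209.8, 172.8]
clock: 56.2
eef_pos: [507.6, 207.5, 122.8]
tcp_rot: [0.788, -0.616, -0.0, 0.001]
wrist_force: [-0.3, 0.1, 0.5]
[[0.4, 1.0, 16.1], ('roll', np.float64(-0.003))]
```

```bash
python3 -m inch '[{"tx":0,"ty":0.8,"tz":10,"roll":0,"grip":0},{"tx":0,"ty":0,"tz":6,"roll":0,"grip":0},{"tx":0,"ty":0,"tz":5,"roll":0,"grip":0},{"tx":0,"ty":0,"tz":0,"roll":0,"grip":0}]'|grep -E "clock|eef|wrist"; python3 -m inch '[{"tx":-1.5,"ty":0,"tz":0,"roll":0,"grip":0},{"tx":0,"ty":0,"tz":0,"roll":0,"grip":0}]'|grep -E "eef|wrist"; python3 -m inch '[{"tx":-0.7,"ty":0,"tz":0,"roll":0,"grip":0},{"tx":0,"ty":0,"tz":0,"roll":0,"grip":0}]'|grep -E "eef|wrist"
```

```text
clock: 56.75
eef_pos: [507.6, 207.8, 102.7]
wrist_force: [0.2, -0.4, -1.7]
eef_pos: [507.4, 209.4, 103.1]
wrist_force: [0.4, -0.3, -0.4]
eef_pos: [507.2, 209.7, 103.1]
wrist_force: [1.3, -3.7, 1.3]
```

```bash
python3 -m inch '[{"tx":0.4,"ty":0,"tz":3,"roll":0,"grip":0},{"tx":0,"ty":0,"tz":3,"roll":0,"grip":0},{"tx":0,"ty":0,"tz":2,"roll":0,"grip":0},{"tx":0,"ty":0,"tz":0,"roll":0,"grip":0}]'|grep -E "clock|eef|wrist"; for i in 1 2 3; do python3 -m inch '[{"tx":0,"ty":0,"tz":1,"roll":0,"grip":0},{"tx":0,"ty":0,"tz":0,"roll":0,"grip":0}]'|grep -E "eef|wrist"; done
```

```text
clock: 57.75
eef_pos: [507.0, 209.5, 94.5]
wrist_force: [0.3, -1.4, -0.9]
eef_pos: [507.2, 209.6, 93.9]
wrist_force: [1.6, -2.2, -1.2]
eef_pos: [507.3, 209.7, 93.1]
wrist_force: [1.5, -2.3, 0.0]
eef_pos: [507.5, 209.7, 92.2]
wrist_force: [0.3, -3.0, 2.3]
```

```bash
python3 ck.py >/dev/null; for i in 1 2 3 4; do python3 -m inch '[{"tx":0,"ty":0,"tz":0.8,"roll":0,"grip":0},{"tx":0,"ty":0,"tz":0,"roll":0,"grip":0}]'|grep -E "eef|wrist"; done; python3 ck.py >/dev/null
python3 - <<'E'
from fl import *
import glob
d=sorted(f[5:] for f in glob.glob("pics/d*.png"))
print(d); flow(d[-2],d[-1],92.2,bot.get_state()["eef_pos"][2]); print(bot.get_state()["clock"])
E
```

```text
eef_pos: [507.6, 209.8, 91.6]
wrist_force: [1.4, -2.5, 6.0]
eef_pos: [507.8, 209.9, 91.1]
wrist_force: [-0.1, -3.6, 7.6]
eef_pos: [508.0, 209.9, 90.5]
wrist_force: [0.5, -2.4, 9.0]
eef_pos: [508.1, 210.0, 90.0]
wrist_force: [-0.2, -3.2, 11.6]
['d3782.png', 'd3812.png', 'd3867.png', 'd5850.png', 'd5955.png']
plate 33 ys shift median -0.76 iqr 0.16 px dv -2.22
walls 7 ys shift median -0.2 iqr 0.64 px dv -0.27
wallsR 8 ys shift median -0.1 iqr 0.14 px dv 0.35
59.6
```

```bash
for i in 1 2 3; do python3 -m inch '[{"tx":0,"ty":0,"tz":1,"roll":0,"grip":0},{"tx":0,"ty":0,"tz":0,"roll":0,"grip":0}]'|grep -E "eef|wrist"; done; python3 ck.py >/dev/null
python3 - <<'E'
from fl import *
import glob
d=sorted(f[5:] for f in glob.glob("pics/d*.png"))
st=bot.get_state();flow(d[-2],d[-1],90.0,st["eef_pos"][2]); print(st["clock"],st["gripper_width"])
E
```

```text
eef_pos: [508.4, 210.1, 89.4]
wrist_force: [-0.3, -4.2, 13.1]
eef_pos: [508.6, 210.2, 88.8]
wrist_force: [-0.5, -4.0, 16.5]
eef_pos: [508.9, 210.3, 88.2]
wrist_force: [-1.0, -4.4, 19.4]
plate 32 ys shift median -0.66 iqr 1.03 px dv -2.09
walls 13 ys shift median 0.5 iqr 0.95 px dv 0.59
wallsR 7 ys shift median 0.0 iqr 0.06 px dv 0.03
60.4 0.2930055251281725
```

Run:
```python
from h import *
bot.grab_frame("side"); c=cam("side")
spots(["punch","bedplate","spacer_a","wedge"],"side",2)
for m in bot.cut_out("punch","side")[:2]:
    ys,xs=np.nonzero(m["mask"]); print(m["conf"],len(xs),ys.min(),ys.max(),xs.mean().round(1))
    for v in np.linspace(ys.min()+2,ys.max()-2,5).astype(int): print("  row",v,xs[ys==v].mean().round(1),(ys==v).sum())
print(proj(c,[[535.5,101,38],[535.5,101,100],[538.5,89.5,100]]).round(1).tolist(), bot.get_state()["clock"])
```

```text
side punch [(0.56, [532.9, 100.3, 12.4]), (0.19, [770.7, 7.4, -2.7])]
side bedplate []
side spacer_a [(0.65, [775.8, 6.4, -2.2]), (0.59, [502.5, 227.1, 17.4])]
side wedge [(0.77, [505.6, 219.6, 27.7])]
[[285.4, 235.2], [284.3, 213.2], [288.3, 214.9]] 60.7
```

```bash
python3 -m inch '[{"tx":0,"ty":0,"tz":0.6,"roll":0,"grip":0},{"tx":0,"ty":0,"tz":0,"roll":0,"grip":0},{"tx":0,"ty":0,"tz":0,"roll":0,"grip":0},{"tx":0,"ty":0,"tz":0,"roll":0,"grip":0}]'; python3 ck.py >/dev/null
python3 - <<'E'
from fl import *
import glob
d=sorted(f[5:] for f in glob.glob("pics/d*.png"))
st=bot.get_state();flow(d[-2],d[-1],88.2,st["eef_pos"][2]); print(st["clock"],np.round(st["wrist_force"],1),np.round(st["eef_pos"],1)); spots(["spacer_a","wedge"],"wrist",2)
E
```

```text
clock: 61.2
eef_pos: [509.0, 210.3, 87.9]
tcp_rot: [0.789, -0.615, 0.001, -0.002]
wrist_force: [-2.1, -5.4, 22.2]
gripper_width: 0.296
finger_force: 30.0
plate 34 ys shift median -0.11 iqr 2.47 px dv -0.38
walls 14 ys shift median -1.01 iqr 1.07 px dv -2.1
wallsR 9 ys shift median -0.07 iqr 0.08 px dv -0.13
61.25 [-1.3 -5.  21.9] [509.  210.3  87.9]
wrist spacer_a []
wrist wedge [(0.67, [503.7, 223.9, 28.4])]
```

```bash
python3 -c "
from station import bot
print(bot.sign_off())"
```

```text
the job is handed in; nothing more can be done
None
```

I've handed the job in at about 61 s: the punch is seated, both spacers stand in the gap (with one, the wedge hit the shell floor), and the wedge is gripped and pressed down at a steady 22 N. The force rose gradually rather than at a sharp stop, so I'm inferring, not certain, that the bedplate is firm against the punch.

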